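# Clamp a bottle with a ratchet knob

### The job

Stand the white bottle with the blue cap upright on the round rubber mat of the bench bottle clamp and let go of it, then wind the clamp's black knob clockwise, click by click. When the jaw has pushed the bottle up against the sprung blue stop and you feel it begin to resist, stop at the second click from there and let go, so that the pawl holds the bottle firm but is not over-tightened. Move the jaw only by the knob, and do not disturb the red-capped bottle and the bench timer that stand near the clamp.

Things in the scene. Friction and masses are not known exactly. Their poses are not given: they have to be found in the camera images.
- bottle_clamp: bench bottle clamp, fixed: grey base plate 106 x 318 x 6 mm. Origin at desk level on its centre line; +y runs along it from the knob end to the stop end, z up. Knob axis at local (0, -0.065), bottle's place at local (0, 0.075), flanked by two low rails along y, 59 mm apart inside, tops 18 mm above the desk. Beyond it a blue V-shaped sprung stop, 20 to 52 mm above the desk.
- seat (a point): centre of the round black rubber mat (44 mm) on the base plate, 6 mm above the desk, where the bottle's underside is to stand; axes as the clamp's. From a bottle centred here the jaw face is 5 or 12 mm away (-y). The stop (+y) is 4 to 22 mm away: users set it anew, it is NOT measured, so feel for it. Once touched it yields with 1.15 N per mm and the bottle keeps moving with the jaw.
- clamp_knob (a joint): turn of the black knob, rad; grows clockwise from above, jaw moves +y 16 mm per rad. A sprung pawl catches at each multiple of 0.393 (a click; about 7 N more on a bottle at the stop), if turned 0.03 past it; let go between clicks it runs back to the last one. No winding back. Starts caught at 0 or 0.393. Turning takes about 0.09 N m (+0.008 per rad) unloaded, plus 0.016 N m per N on the bottle.
- knob_grip (a point): centre of the knob's upright bar, on the knob's axis, 78 mm above the desk. Bar 14 mm wide (its x), 52 mm long (its y), 30 mm high (63 to 93 mm above the desk), on a thin stem; below it the ratchet wheel, 70 mm across, top 47 mm above the desk. Turns with the knob; at joint value 0 its y lies along the clamp's y.
- clamp_jaw: the jaw: flat rubber-faced plate 46 mm wide, 16 to 52 mm above the desk, origin in its face at desk level, axes as the clamp's; slides along the clamp's y, driven by the knob.
- bottle_centre (a point): centre of the white reagent bottle with the blue cap, half-way up: straight round body 48 mm across up to 88 mm, cap 28 mm across up to 104 mm; 0.16 kg, z up. Its underside lies 52 mm below.
- red_centre (a point): centre of the white bottle with the red cap, half-way up: 52 mm across, 124 mm high; a bystander.
- timer: white bench timer to the left of the clamp, with three keys, 68 x 64 x 19 mm, origin at the centre of its underside; a bystander.
There are look-alikes about, which are no part of the job. Leave any green or yellow look-alike of the part that bears bottle_centre alone.

How it is judged:
By the outcome, as a careful person would: the job done as asked, in the order asked, and still so for the second after the job is handed in, with the robot touching nothing.
It also fails if it takes over 72 s, if anything falls off the work surface, if the arm or the gripper's body presses on something with over 40 N, if the wrist force passes 120 N, or if a joint passes its speed limit or range.

### The arm

A 6-joint arm with a two-finger parallel gripper is mounted at the origin on a cart in front of the work surface, level with it; the furniture and walls round the work are solid. World frame = base frame: x ahead of the robot, y to its left, z up, the work surface at z = 0. Lengths are in m, angles in rad, forces in N, time in s.
With the tool pointing down it reaches from about 0.25 to 0.8 m from the base axis. Payload 8.5 kg.
Tool frame: the origin (TCP) lies on the centre line of the jaws, within the pads' length; the fingertips stand 17 mm ahead of it and the grasp point (between the pads) lies 2 mm behind it; z points along the fingers, x is the direction in which the jaws open and shut, and the axes are right-handed (so a half turn about z gives the same grasp; the last joint's range is limited). The gripper opens to 85 mm and grips with 20 to 120 N. Pads are 22 mm wide; open, the fingers measure 114 mm over their backs; the gripper's body (76 mm by 85 mm) begins 54 mm behind the grasp point. The pads swing forward as they close: fully open they stand 13 mm farther back than shut.
Start: joints at [1.258, 0.238, -0.013, 1.319, 0, 1.571], TCP at [0.162, 0.499, 0.248] pointing down, gripper open.
Joint ranges: [-2.66, 2.66], [-1.03, 1.9], [-1.14, 1.46], [-1.82, 2.27], [-1.45, 1.34], [-3.14, 3.14]. Speed limits (rad/s): [2.22, 2.22, 2.79, 3.14, 3.14, 3.14].

### API

Orientations are given as a rotation vector (axis times angle).
In Python, from station import status, eyes, order, spotter gives the robot as it stands. The module is installed in compiled form; this text tells all that it offers.
- The arm moves only by the tool apply_moves, never from a script. Its argument "motion" is a list that holds one entry, the list of rows, each a list of 5 numbers: the finger opening in cm, from 0 to 8.54, then the shift along the world's x, y, z in cm, then the turn about the world's z in degrees. In form: [[[gripper, x, y, z, turn], ...]]. A call has 1 to 10 rows; each row shifts and turns the pose as measured when the row begins; what a row does not reach is not made up. A row lasts 1/12 s, in which the tool goes at most 41.7 mm and 7.16 degrees, less where a joint would pass 70% of its speed; a pose out of reach is approached as far as the arm can. A call with a gripper value outside its range is refused whole. The fingers move at their own pace and stop on an object; "force" is the grip in N (left out, the last holds). Time passes only in rows, so rows that do not move let the fingers close. It gives the time, the measured TCP pose, the force and the opening at its end, in the units of the state.
- status.get_obs(): the state, without advancing time (a new reading comes with each control period).
- eyes.read_camera(name): name is "scene" or "side" or "wrist"; returns a dict with "color" (384x512x3 uint8, red, green, blue), "fx", "fy", "cx", "cy" (pixels), "R" (3x3) and "t" (3): a world point X has camera coordinates R X + t. Camera axes: x right, y down, z forward; pixel columns grow to the right and rows downward; lengths in m; the calibration is good to about 2 mm. A picture is of the moment at which its call begins. There is no depth.
- order.job_done(): hands the job in, once; it reports no verdict.
Trained networks look in a picture, given as the dict that the camera call returned (one of the last four; its "shot" number tells which), for a name from the list of things; names that differ only in an ending like _2 or _b are one class to them, and where a whole thing is asked for, a point or a joint stands for the part that bears it (a point fixed in the world has none). Each returns a list of dicts, best first, with "confidence" (0 to 1); they miss things now and then, are a little off and sometimes report something else, mostly with a low value. They report only what shows in the picture. A call takes as long as a camera call. They do not tell look-alikes from the thing itself.
- spotter.recognise(target, picture): "extent" ([left, top, width, height] in pixels, round what is visible of it).
- spotter.cut_out(target, picture): "region" (384x512 bool, what is visible of it) and "extent" ([left, top, width, height] in pixels, round what is visible of it).
The state is a dict: "t": time; "joint_pos": joint angles; "joint_velocities": joint speeds; "joint_efforts": joint torques, N m; "ee_pos": TCP position; "tool_rot": TCP orientation; "force": force on the tool from outside, world axes, zero at the start; "torque": the same for the moment, N m; "grip_width": finger opening in m.
Only numpy, scipy, OpenCV 4.12 (cv2) and the standard library are available. Lean on these libraries where they do the work, as an engineer would, in place of code of your own. Each camera call takes 0.05 s, during which the arm holds its last target.

## Working session

There is one attempt and no reset: what is moved stays moved. The work goes in short steps, Python scripts to look and compute and a tool call to move; the robot and the scene stay as the last step left them, time stands still between calls to the robot, and variables do not carry over. Pictures are saved under pics/ and viewed, and the job is handed in when it is done.

Besides the shell and the picture viewer there is one more tool, called after "Call:" by a JSON object that holds its "method" and its "body", one argument or row to a line. apply_moves: Moves the arm, as the interface text tells. Its arguments: {"type":"object","properties":{"motion":{"type":"array","items":{"type":"array","items":{"type":"array","items":{"type":"number"}}}},"force":{"type":"number"}},"required":["motion"]}

```bash
mkdir -p pics; cat > h.py <<'E'
import numpy as np, cv2
from station import status, eyes, order, spotter
def save(n,im): cv2.imwrite('pics/'+n+'.png', cv2.cvtColor(im,cv2.COLOR_RGB2BGR))
def ray(p,u,v):
    R=np.array(p['R']);t=np.array(p['t']);o=-R.T@t
    d=R.T@np.array([(u-p['cx'])/p['fx'],(v-p['cy'])/p['fy'],1.]);return o,d/np.linalg.norm(d)
def atz(p,u,v,z):
    o,d=ray(p,u,v);return o+d*(z-o[2])/d[2]
def proj(p,X):
    c=np.array(p['R'])@np.array(X,float)+np.array(p['t']);return np.array([p['fx']*c[0]/c[2]+p['cx'],p['fy']*c[1]/c[2]+p['cy']])
def tri(a,b):
    A=np.zeros((3,3));B=np.zeros(3)
    for p,u,v in (a,b):
        o,d=ray(p,u,v);M=np.eye(3)-np.outer(d,d);A+=M;B+=M@o
    return np.linalg.solve(A,B)
E
python3 - <<'E'
from h import *
s=status.get_obs();print({k:np.round(v,3) for k,v in s.items()})
for n in('scene','side','wrist'):
    p=eyes.read_camera(n);save(n+'0',p['color'])
    print(n,p['fx'],np.round(-np.array(p['R']).T@p['t'],3))
    for T in('bottle_centre','bottle_clamp','clamp_knob','clamp_jaw','red_centre','timer','seat'):
        try:print(T,[(np.round(r['extent']),round(r['confidence'],2)) for r in spotter.recognise(T,p)])
        except Exception as e:print(T,e)
E
```

```text
{'t': np.float64(0.0), 'joint_pos': array([ 1.258,  0.239, -0.014,  1.319,  0.   ,  1.571]), 'joint_velocities': array([ 0.001, -0.001, -0.   ,  0.001,  0.001, -0.002]), 'joint_efforts': array([ 3.0000e-03, -5.3878e+01,  3.4643e+01,  1.9000e-02,  0.0000e+00,
       -0.0000e+00]), 'ee_pos': array([0.161, 0.499, 0.248]), 'tool_rot': array([ 2.540e+00,  1.848e+00, -2.000e-03]), 'force': array([-0.091, -0.307, -0.771]), 'torque': array([ 0.03 , -0.002,  0.001]), 'grip_width': np.float64(0.085)}
scene 353.58846541498025 [-0.001 -0.725  0.814]
bottle_centre [(array([278., 215.,  18.,  36.]), 0.79), (array([254., 200.,  18.,  34.]), 0.71), (array([237., 224.,  18.,  33.]), 0.56)]
bottle_clamp [(array([185., 169.,  76.,  43.]), 0.83)]
clamp_knob []
clamp_jaw [(array([218., 174.,  19.,  18.]), 0.6)]
red_centre [(array([298., 246.,  30.,  39.]), 0.9)]
timer [(array([214., 131.,  18.,  17.]), 0.53)]
seat [(array([186., 161.,  76.,  59.]), 0.89), (array([232., 176.,  21.,  23.]), 0.31)]
side 497.62051749464615 [-0.149 -0.784  1.037]
bottle_centre [(array([267., 202.,  23.,  33.]), 0.94), (array([253., 231.,  22.,  31.]), 0.79), (array([294., 219.,  17.,  36.]), 0.67)]
bottle_clamp [(array([175., 155., 100.,  64.]), 0.71)]
clamp_knob [(array([240., 173.,  22.,  29.]), 0.88)]
clamp_jaw [(array([216., 168.,  27.,  24.]), 0.61)]
red_centre [(array([326., 248.,  25.,  47.]), 0.67), (array([236., 176.,  25.,  20.]), 0.65)]
timer [(array([200., 118.,  25.,  20.]), 0.79), (array([218., 172.,  20.,  18.]), 0.6)]
seat [(array([180., 156.,  96.,  62.]), 0.88)]
wrist 334.19298507602844 [0.081 0.525 0.374]
bottle_centre []
bottle_clamp []
clamp_knob []
clamp_jaw []
red_centre []
timer []
seat []
```

```bash
python3 - <<'E'
import cv2
a=cv2.imread('pics/scene0.png');b=cv2.imread('pics/side0.png')
cv2.imwrite('pics/s1.png',cv2.resize(a[115:295,165:345],(0,0),fx=3.3,fy=3.3,interpolation=cv2.INTER_CUBIC))
cv2.imwrite('pics/s2.png',cv2.resize(b[100:310,160:370],(0,0),fx=2.85,fy=2.85,interpolation=cv2.INTER_CUBIC))
E
```

```text
(no output)
```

View pics/scene0.png

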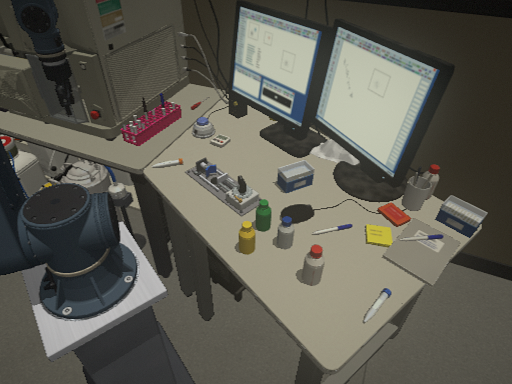

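View pics/s1.png

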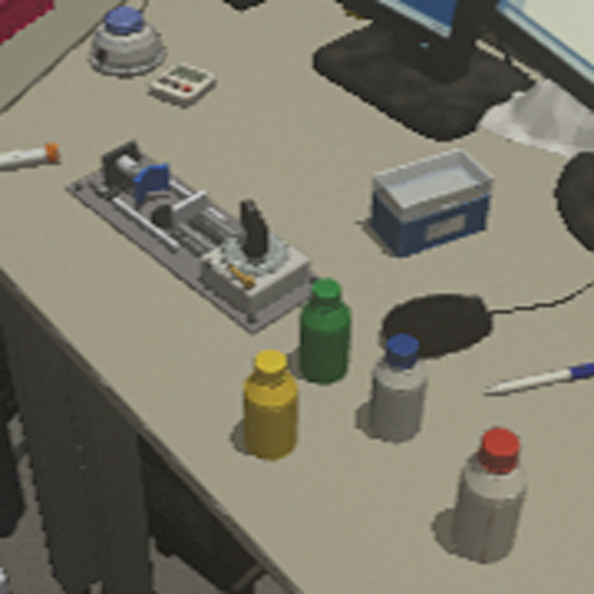

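View pics/s2.png

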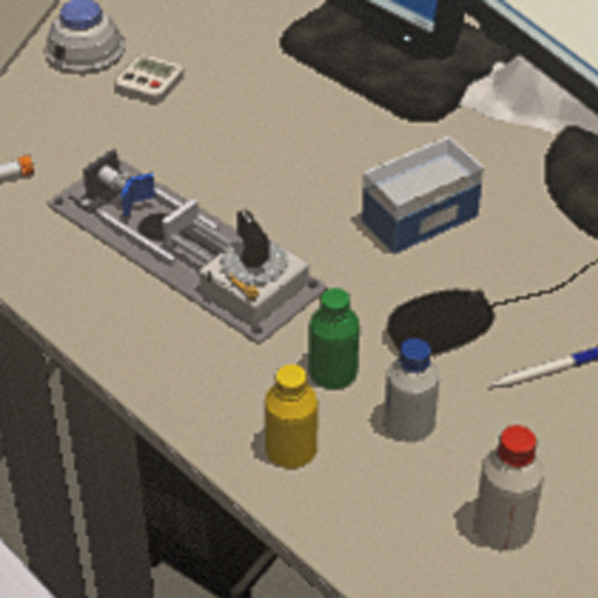

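View pics/wrist0.png

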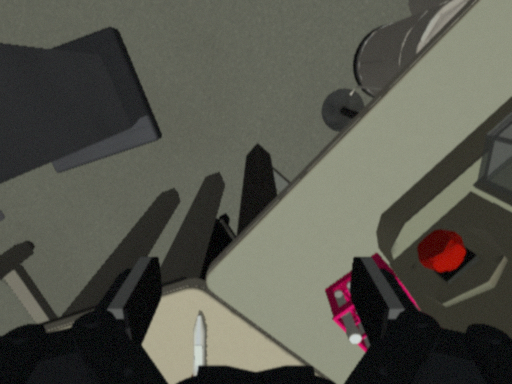

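Blue cap and white body is the bottle at scene (287,233) and side (303,237); yellow (247,240) and green (263,217) are look-alikes, red cap (313,265) is the bystander. I'll work out rough positions next.

```bash
python3 - <<'E'
from h import *
a=eyes.read_camera('scene');b=eyes.read_camera('side')
f1=lambda x,y:(x/3.3+165,y/3.3+115)
f2=lambda x,y:(x/2.85+160,y/2.85+100)
for n,p1,p2,z in [('blue',(403,343),(415,348),.104),('red',(501,437),(518,435),.124),('green',(327,287),(336,297),.104),('yel',(271,358),(291,373),.104),
 ('cL',(70,188),(50,203),.006),('cN',(255,328),(260,340),.006),('cR',(320,283),(327,292),.006),('cF',(130,145),(112,153),.006),('barTop',(250,205),(245,215),.093),('timer',(184,80),(150,75),.019),('barBr',(256,205),(247,213),.093)]:
    print(n,atz(a,*f1(*p1),z).round(3),atz(b,*f2(*p2),z).round(3),tri((a,*f1(*p1)),(b,*f2(*p2))).round(3))
E
```

```text
blue [ 0.507 -0.225  0.104] [ 0.508 -0.224  0.104] [ 0.516 -0.217  0.092]
red [ 0.487 -0.36   0.124] [ 0.487 -0.359  0.124] [ 0.487 -0.359  0.123]
green [ 0.498 -0.131  0.104] [ 0.5   -0.13   0.104] [ 0.501 -0.128  0.101]
yel [ 0.405 -0.173  0.104] [ 0.406 -0.171  0.104] [ 0.409 -0.168  0.099]
cL [0.435 0.252 0.006] [0.435 0.254 0.006] [ 0.441  0.264 -0.004]
cN [ 0.473 -0.054  0.006] [ 0.471 -0.054  0.006] [ 0.475 -0.051  0.001]
cR [ 0.565 -0.04   0.006] [ 0.566 -0.05   0.006] [ 0.512 -0.106  0.084]
cF [0.533 0.284 0.006] [0.538 0.277 0.006] [0.508 0.233 0.048]
barTop [0.519 0.018 0.093] [0.519 0.021 0.093] [0.533 0.037 0.074]
timer [0.651 0.348 0.019] [0.652 0.351 0.019] [0.661 0.364 0.008]
barBr [0.524 0.014 0.093] [0.523 0.022 0.093] [0.559 0.065 0.043]
```

Call:
{"method": "apply_moves", "body": {
  "motion": [
    [[8.5, 2.2, -2.3, 0.3, 7], [8.5, 2.2, -2.3, 0.3, 7], [8.5, 2.2, -2.3, 0.3, 7], [8.5, 2.2, -2.3, 0.3, 7], [8.5, 2.2, -2.3, 0.3, 7], [8.5, 2.2, -2.3, 0.3, 7], [8.5, 2.2, -2.3, 0.3, 7], [8.5, 2.2, -2.3, 0.3, 7], [8.5, 2.2, -2.3, 0.3, 7], [8.5, 2.2, -2.3, 0.3, 7]]
  ],
  "force": 30
}}

```text
t: 2.13
ee_pos: [0.376, 0.2732, 0.2775]
tool_rot: [1.058, 2.958, 0.0]
force: [0.4, 0.6, -0.7]
grip_width: 0.0852
```

Call:
{"method": "apply_moves", "body": {
  "motion": [
    [[8.5, 2.0, -2.3, 0, 6.9], [8.5, 2.0, -2.3, 0, 6.9], [8.5, 2.0, -2.3, 0, 6.9], [8.5, 2.0, -2.3, 0, 6.9], [8.5, 2.0, -2.3, 0, 6.9], [8.5, 2.0, -2.3, 0, 5], [8.5, 0, 0, 0, 0], [8.5, 0, 0, 0, 0]]
  ]
}}

```text
t: 2.8
ee_pos: [0.5013, 0.1275, 0.2785]
tool_rot: [-0.017, 3.139, 0.003]
force: [-0.2, 0.1, 0.1]
grip_width: 0.0849
```

```bash
python3 - <<'E'
from h import *
s=status.get_obs();print(s['t'],s['ee_pos'],s['joint_pos'],s['tool_rot'])
p=eyes.read_camera('wrist');save('w1',p['color'])
print(np.round(-np.array(p['R']).T@p['t'],3),np.round(p['R'],2))
for X in [(.501,.111,.006),(.492,.185,.006),(.509,.046,.093)]:print(proj(p,X))
E
```

```text
2.8 [0.50130461 0.12752798 0.27848418] [ 2.48416483e-01  2.14244098e-01  3.17165590e-02  1.38496253e+00
  1.23467778e-03 -1.33326228e+00] [-1.70813584e-02  3.13863253e+00  3.12905679e-03]
[0.502 0.043 0.404] [[-1.   -0.01 -0.  ]
 [-0.01  0.94  0.33]
 [ 0.    0.33 -0.94]]
[256.79940968 133.99458692]
[263.18692514 192.57790239]
[248.5987923   77.02203201]
```

View pics/w1.png

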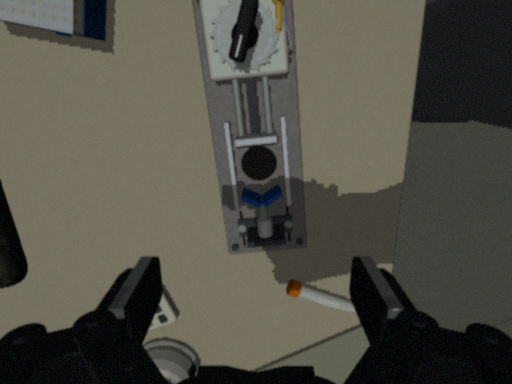

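```bash
python3 - <<'E'
from h import *
p=eyes.read_camera('wrist')
im=p['color']
save('w1z',cv2.resize(im[0:260,180:330],(0,0),fx=2.3*1.0,fy=2.3,interpolation=cv2.INTER_CUBIC))
g=cv2.cvtColor(im,cv2.COLOR_RGB2GRAY)
m=(g[140:185,235:285]<40).astype(np.uint8);n,l,st,c=cv2.connectedComponentsWithStats(m);print(st,c+[235,140])
for u,v,z in [(259,163,.006),(229,254,.006),(307,247,.006),(193,0,.006)]:print(atz(p,u,v,z).round(4))
E
```

```text
[[   0    0   50   45 1319]
 [   7    5   34   35  928]
 [  41   44    3    1    3]] [[260.22820318 161.69522365]
 [258.40840517 162.36206897]
 [277.         184.        ]]
[0.4978 0.1467 0.006 ]
[0.5365 0.2738 0.006 ]
[0.4318 0.2617 0.006 ]
[ 0.57   -0.0292  0.006 ]
```

View pics/w1z.png

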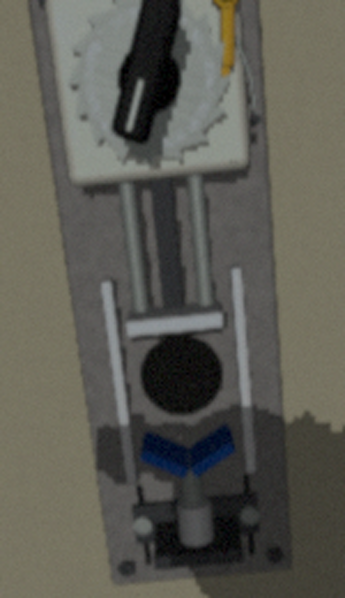

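Call:
{"method": "apply_moves", "body": {
  "motion": [
    [[8.5, 0, -3.6, 0, 0], [8.5, 0, -3.6, 0, 0], [8.5, 0, -3.6, 0, 0], [8.5, 0, -3.6, 0, 0], [8.5, 0, -3.6, 0, 0], [8.5, 0, -3.6, 0, 0], [8.5, 0.1, -3.6, 0, 0], [8.5, 0.1, -3.6, 0, 0], [8.5, 0.1, -3.6, 0, 0], [8.5, 0.1, -2.5, 0, 0]]
  ]
}}

```text
t: 3.73
ee_pos: [0.4998, -0.217, 0.2805]
tool_rot: [-0.042, 3.135, 0.008]
force: [0.1, 1.1, -0.0]
grip_width: 0.0849
```

```bash
python3 - <<'E'
from h import *
s=status.get_obs();print(s['t'],s['ee_pos'],s['joint_pos'],s['tool_rot'],s['torque'],s['force'])
p=eyes.read_camera('wrist');save('w2',p['color'])
for X in [(.507,-.225,.104),(.487,-.36,.124)]:print(proj(p,X))
hs=cv2.cvtColor(p['color'],cv2.COLOR_RGB2HSV)
m=((hs[...,0]>105)&(hs[...,0]<130)&(hs[...,1]>110)&(hs[...,2]>40)).astype(np.uint8)
n,l,st,c=cv2.connectedComponentsWithStats(m)
for i in range(1,n):
    if st[i,4]>100:print(st[i],c[i],atz(p,*c[i],.104))
E
```

```text
3.7333 [ 0.49979086 -0.21696963  0.28047581] [-0.41321261  0.26220123  0.10111684  1.40644583  0.00684733 -2.01084962] [-0.04209945  3.13549389  0.00765451] [-0.0150642  -0.02682127 -0.01701334] [ 0.12821905  1.0862522  -0.03994677]
[249.23205117 160.00812172]
[279.50633596 -10.61520488]
[ 60  72  45  24 410] [81.90731707 82.44146341] [ 0.65276867 -0.28956321  0.104     ]
[236 146  29  30 697] [249.96700143 160.48350072] [ 0.50630837 -0.22456642  0.104     ]
```

View pics/w2.png

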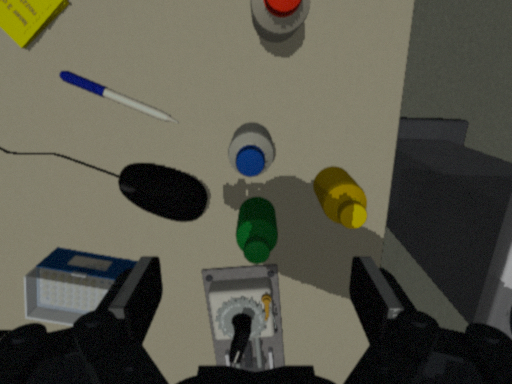

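Blue cap at wrist (250,161), white body above it; green (257,230), yellow (342,198), red (280,5) and the mouse (163,190) are apart. The position agrees with the other cameras (0.507,-0.225), so I'm descending.

Call:
{"method": "apply_moves", "body": {
  "motion": [
    [[8.5, 0.7, -0.9, -1, -1.5], [8.5, 0, 0, -3, 0], [8.5, 0, 0, -3, 0], [8.5, 0, 0, -3, 0], [8.5, 0, 0, -3, 0], [8.5, 0, 0, -3, 0], [8.5, 0, 0, -3, 0], [8.5, 0, 0, 0, 0]]
  ]
}}

```text
t: 4.45
ee_pos: [0.5103, -0.2224, 0.0817]
tool_rot: [0.017, 3.129, 0.003]
force: [-0.0, 0.9, -1.3]
grip_width: 0.0847
```

Call:
{"method": "apply_moves", "body": {
  "motion": [
    [[8.5, -0.3, -0.3, -1, 0.5], [8.5, 0, 0, -0.5, 0], [8.5, 0, 0, 0, 0], [4, 0, 0, 0, 0], [4, 0, 0, 0, 0], [4, 0, 0, 0, 0], [4, 0, 0, 0, 0], [4, 0, 0, 0, 0], [4, 0, 0, 0, 0], [4, 0, 0, 0, 0]]
  ]
}}

```text
t: 5.28
ee_pos: [0.5114, -0.2218, 0.0718]
tool_rot: [0.003, 3.124, 0.001]
force: [0.2, 0.5, -1.6]
grip_width: 0.0478
```

```bash
python3 - <<'E'
from h import *
s=status.get_obs();print(s['t'],s['ee_pos'],s['tool_rot'],s['torque'],s['force'],s['grip_width'])
E
```

```text
5.2833 [ 0.51143915 -0.22175152  0.07178614] [2.93607723e-03 3.12429097e+00 8.24663858e-04] [ 0.0257522   0.01696611 -0.00276282] [ 0.21421565  0.49965788 -1.57319993] 0.04780284369320426
```

Call:
{"method": "apply_moves", "body": {
  "motion": [
    [[4, 0, 0, 1, 0], [4, 0, 0, 3, 0], [4, 0, 0, 3, 0], [4, 0, 0, 3, 0], [4, 0, 0, 3, 0], [4, 0, 0, 3, 0], [4, 0, 0, 2.5, 0], [4, 0, 0, 0, 0]]
  ]
}}

```text
t: 5.95
ee_pos: [0.5067, -0.2202, 0.2678]
tool_rot: [0.005, 3.129, 0.004]
force: [-0.3, 0.1, -1.3]
grip_width: 0.0475
```

```bash
python3 - <<'E'
from h import *
s=status.get_obs();print(s['t'],s['ee_pos'],s['tool_rot'],s['torque'],s['force'],s['grip_width'])
p=eyes.read_camera('wrist');save('w3',p['color'])
hs=cv2.cvtColor(p['color'],cv2.COLOR_RGB2HSV)
m=((hs[...,0]>105)&(hs[...,0]<130)&(hs[...,1]>110)&(hs[...,2]>40)).astype(np.uint8)
n,l,st,c=cv2.connectedComponentsWithStats(m)
for i in range(1,n):
    if st[i,4]>100:print(st[i],c[i],atz(p,*c[i],s['ee_pos'][2]+.032))
E
```

```text
5.95 [ 0.50667094 -0.22018318  0.26783077] [0.00478161 3.12901488 0.00430186] [ 0.00012093  0.01710167 -0.00555964] [-0.29817658  0.05231604 -1.33662145] 0.047540955553751436
[ 62  81  45  24 426] [84.18779343 91.82394366] [ 0.55223121 -0.30012341  0.29983077]
[ 44 260  42  25 266] [ 65.30827068 273.89097744] [ 0.56838224 -0.24285619  0.29983077]
[ 95 269  46  26 310] [121.7516129  282.74193548] [ 0.5502276  -0.23957653  0.29983077]
[218 273  74  35 374] [256.17379679 282.38502674] [ 0.50584502 -0.24001191  0.29983077]
[ 214  297   78   67 3932] [251.92192269 330.15590031] [ 0.50736282 -0.22055899  0.29983077]
```

View pics/w3.png

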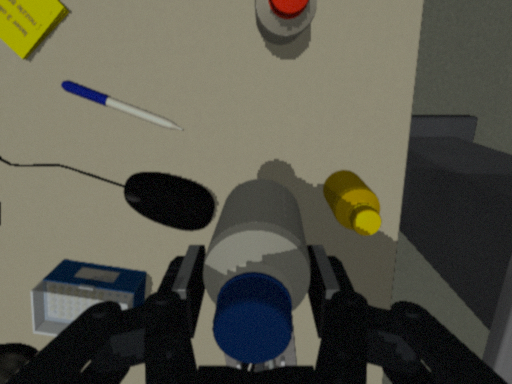

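Call:
{"method": "apply_moves", "body": {
  "motion": [
    [[4, 0, 2, 0, 0], [4, 0, 3.8, 0, 0], [4, 0, 3.8, 0, 0.6], [4, 0, 3.8, 0, 1], [4, 0, 3.8, 0, 1], [4, 0, 3.8, 0, 1], [4, 0, 3.8, 0, 1], [4, -0.2, 3.8, 0, 1], [4, -0.3, 3.6, 0, 1], [4, -0.3, 3, 0, 0]]
  ]
}}

```text
t: 6.83
ee_pos: [0.4908, 0.1396, 0.2567]
tool_rot: [0.164, -3.136, -0.003]
force: [-0.2, -0.3, -2.1]
grip_width: 0.0478
```

```bash
python3 - <<'E'
from h import *
s=status.get_obs();print(s['t'],s['ee_pos'],s['tool_rot'],s['torque'],s['force'],s['grip_width'],s['joint_velocities'])
E
```

```text
6.8333 [0.49083644 0.13964248 0.25674712] [ 1.64318694e-01 -3.13620721e+00 -2.86589101e-03] [-0.00627794 -0.01581389  0.02712035] [-0.2040193  -0.25254651 -2.14061776] 0.047788635381777175 [ 0.7361328   0.10009713  0.09386721  0.01368403 -0.00631797  0.74350446]
```

Call:
{"method": "apply_moves", "body": {
  "motion": [
    [[4, 0.4, 0.3, 0, 0], [4, 0.2, 0, -2.5, 0], [4, 0, 0, -2.5, 0], [4, 0, 0, -2.5, 0], [4, 0, 0, -2.5, 0], [4, 0, 0, 0, 0], [4, 0, 0, 0, 0]]
  ]
}}

```text
t: 7.42
ee_pos: [0.4918, 0.1486, 0.1478]
tool_rot: [0.18, -3.127, -0.002]
force: [-0.1, 0.4, -0.2]
grip_width: 0.0476
```

```bash
python3 - <<'E'
from h import *
s=status.get_obs();print(s['t'],s['ee_pos'],s['tool_rot'],s['torque'],s['force'],s['grip_width'])
for n,c in(('wrist',None),('scene',(185,145,110,80)),('side',(165,130,130,95))):
    p=eyes.read_camera(n);im=p['color']
    if c: x,y,w,h=c;im=cv2.resize(im[y:y+h,x:x+w],(0,0),fx=6,fy=6,interpolation=cv2.INTER_CUBIC)
    save('p4'+n,im)
E
```

```text
7.4167 [0.49177817 0.14859451 0.14780166] [ 1.80100764e-01 -3.12726689e+00 -1.81975776e-03] [ 0.04244944 -0.00567052  0.00518631] [-0.12848718  0.42872619 -0.1662137 ] 0.04759736666930353
```

View pics/p4wrist.png

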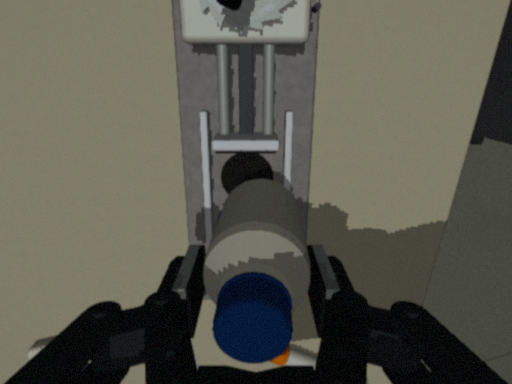

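View pics/p4scene.png

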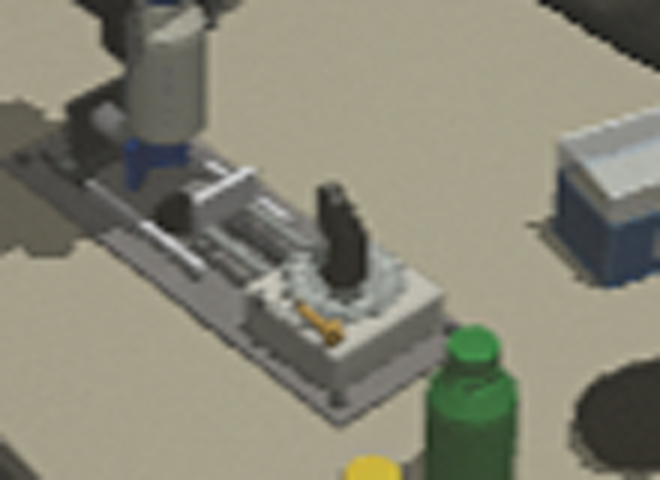

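View pics/p4side.png

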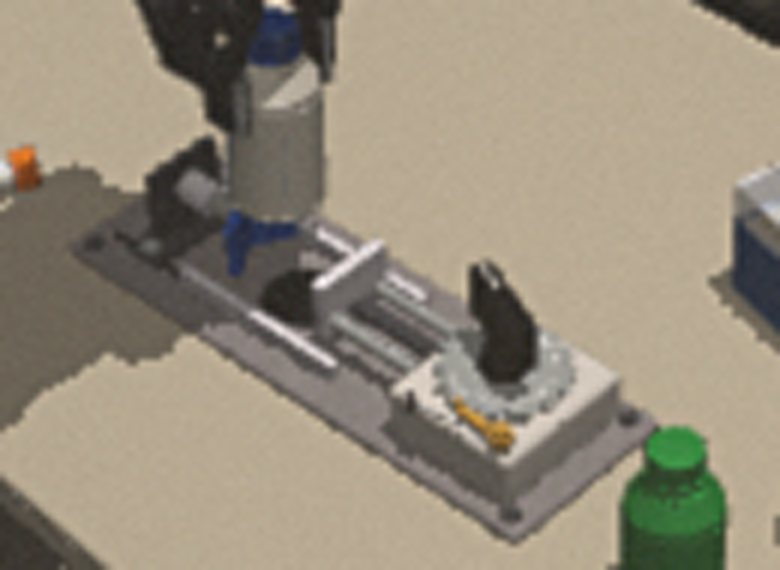

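```bash
python3 - <<'E'
from h import *
p=eyes.read_camera('wrist');im=p['color'];g=cv2.cvtColor(im,cv2.COLOR_RGB2GRAY)
save('mat',cv2.resize(im[100:380,170:330],(0,0),fx=2.1*1,fy=2.1,interpolation=cv2.INTER_CUBIC))
for r in range(148,186,4):
    row=g[r,205:295];print(r,''.join('%4d'%x for x in row[::3]))
for c in ((.498,.147),(.498,.150),(.496,.147)):
    a=np.linspace(0,2*np.pi,100);P=np.array([proj(p,(c[0]+.022*np.cos(t),c[1]+.022*np.sin(t),.006)) for t in a]);print(c,P.min(0),P.max(0))
s=status.get_obs();z=s['ee_pos'][2]
for v in (330,):print('cap',atz(p,252.5,v,z+.032))
R=cv2.Rodrigues(np.array(s['tool_rot']))[0];print(R.round(3))
# predicted cap-top outline if bottle axis through TCP
for o in (0,-.004,.004):
    P=np.array([proj(p,s['ee_pos']+R@np.array([.014*np.cos(t),o+.014*np.sin(t),-.032])) for t in a]);print(o,P.min(0),P.max(0))
    P=np.array([proj(p,s['ee_pos']+R@np.array([.024*np.cos(t),o+.024*np.sin(t),.072])) for t in a]);print('  bot',P.min(0),P.max(0))
E
```

```text
148  153 155  68  93 139 140 141 140 141 140 142 143 142 139 142 141 145 145 139 141 144 142 142 145 142 119  96  83 159 151
152  154 158  69  91  90  63  67  65  68  69  66  27  17  15  19  17  16  11  23  59  65  66  62  68  73  97 101  85 158 146
156  154 158  78  62  96  94  94  92  94  64  24  20  25  16  18  18  17  14  25  18  54  91  97  96  92  92  93  90 156 143
160  148 158  87  63  92  92  90  94  39  19  22  16  14  25  12  22  20  16  22  21  11  33  90  96  93  90  94 101 161 136
164  138 157 102  63  96  94  91  52   6  14  14  19  21  16  18  13  19  20  17  16   7  20  33  94  95  89  93 116 156 132
168  135 156 110  64  95  92  84  22  17  12  10  11  17  16  14  21  13  18  23  10  17  18  25  72  91  92  85 121 159 125
172  132 157 122  85  94  93  59  18  25  18  17  14  17  13  21  17  13  14   0  14   8   4   5  19  55  83  89 125 157 125
176  135 156 126  82  97  96  48  20  15  19   9  21  19  11  11   9   2   1  10  11   9   9   2  18  51  51  61 129 155 130
180  121 156 127  51  98 101  60  16  24  13  15  19  15  19  32  46  55  55  64  63  60  57  45  37  51  52  50  83 130 124
184  108 155 134  52  94  93  86  23  15  21  14  33  57  58  59  59  63  62  64  64  64  60  60  61  63  55  51  77  89 106
(0.498, 0.147) [222.88318012 151.02636908] [275.23065376 201.15801254]
(0.498, 0.15) [222.58731234 154.58997603] [274.75286042 204.3730291 ]
(0.496, 0.147) [225.25935716 151.29983112] [277.58913364 201.40312368]
cap [0.49422723 0.14833835 0.18188629]
[[-0.993 -0.115 -0.005]
 [-0.115  0.993  0.002]
 [ 0.005  0.003 -1.   ]]
0 [213.6414906  297.89384289] [294.53499468 363.17681739]
  bot [217.26621025 177.79945708] [292.25251821 246.98812617]
-0.004 [213.16623091 287.67798158] [294.9863156  354.46461854]
  bot [217.03287516 171.55432942] [292.48120014 241.59787936]
0.004 [214.10611308 307.87203972] [294.09378789 371.70159241]
  bot [217.49670666 183.96582525] [292.0266216  252.31517608]
```

View pics/mat.png

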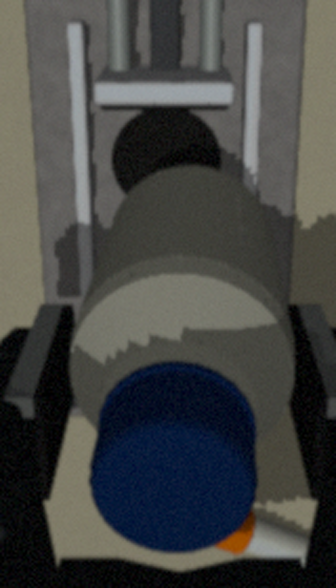

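Call:
{"method": "apply_moves", "body": {
  "motion": [
    [[4, 0.7, -0.2, 0, 0], [4, 0, 0, -1, 0], [4, 0, 0, 0, 0], [4, 0, 0, 0, 0]]
  ]
}}

```text
t: 7.95
ee_pos: [0.5039, 0.1473, 0.1427]
tool_rot: [-0.179, 3.134, 0.006]
force: [0.0, 0.6, -1.9]
grip_width: 0.0474
```

Call:
{"method": "apply_moves", "body": {
  "motion": [
    [[4, -0.4, -0.1, 0, 0], [4, 0, 0, 0, 0], [4, 0, 0, 0, 0]]
  ]
}}

```text
t: 8.2
ee_pos: [0.4994, 0.146, 0.1427]
tool_rot: [-0.179, 3.134, 0.006]
force: [-0.4, 0.1, -1.9]
grip_width: 0.0475
```

```bash
python3 - <<'E'
from h import *
for i in range(3):
    s=status.get_obs();print(s['t'],s['ee_pos'],s['joint_velocities'].round(3)); eyes.read_camera('side')
E
```

```text
8.2 [0.4993678  0.14602429 0.14274575] [-0.    -0.009 -0.011  0.005 -0.002 -0.001]
8.25 [0.49923519 0.14601004 0.1427126 ] [-0.     0.004  0.002  0.    -0.     0.001]
8.3 [0.49938502 0.14603467 0.1427389 ] [-0.     0.002  0.003 -0.001 -0.001 -0.002]
```

Settled at (0.499, 0.146). Now I'll lower it gently.

Call:
{"method": "apply_moves", "body": {
  "motion": [
    [[4, 0, 0, -1, 0], [4, 0, 0, -1, 0], [4, 0, 0, -1, 0], [4, 0, 0, -1, 0], [4, 0, 0, 0, 0], [4, 0, 0, 0, 0]]
  ]
}}

```text
t: 8.85
ee_pos: [0.4988, 0.1461, 0.0977]
tool_rot: [-0.18, 3.135, 0.006]
force: [-0.1, 0.0, -1.2]
grip_width: 0.0477
```

Call:
{"method": "apply_moves", "body": {
  "motion": [
    [[4, 0, 0, -0.6, 0], [4, 0, 0, -0.6, 0], [4, 0, 0, -0.4, 0], [4, 0, 0, 0, 0], [4, 0, 0, 0, 0]]
  ]
}}

```text
t: 9.27
ee_pos: [0.4989, 0.1461, 0.08]
tool_rot: [-0.18, 3.135, 0.006]
force: [0.9, -0.3, -1.8]
grip_width: 0.0476
```

```bash
python3 - <<'E'
from h import *
s=status.get_obs();print(s['t'],s['ee_pos'],s['torque'],s['force'])
for n,c in(('scene',(185,145,110,80)),('side',(165,130,130,95))):
    p=eyes.read_camera(n);im=p['color']
    if c: x,y,w,h=c;im=cv2.resize(im[y:y+h,x:x+w],(0,0),fx=6,fy=6,interpolation=cv2.INTER_CUBIC)
    save('p5'+n,im)
E
```

```text
9.2667 [0.49893653 0.1461142  0.08001376] [ 0.00313092 -0.01915398  0.04395086] [ 0.93455447 -0.25789407 -1.75643477]
```

View pics/p5side.png

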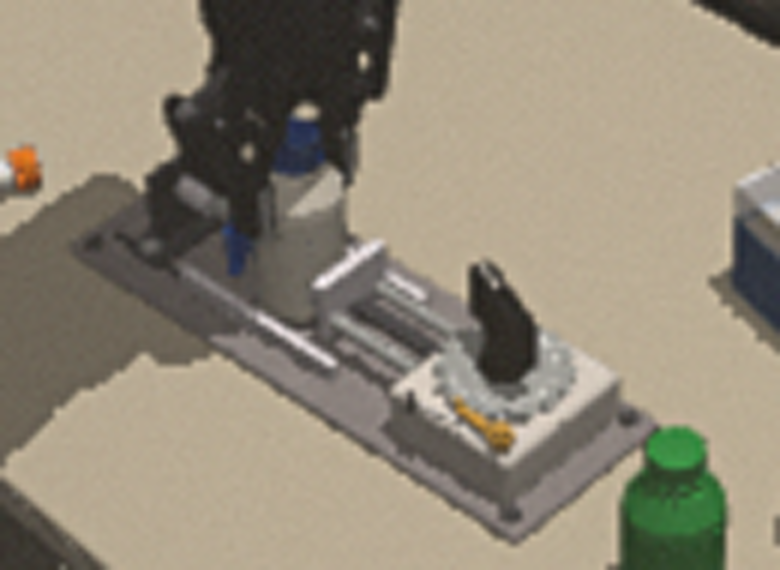

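Call:
{"method": "apply_moves", "body": {
  "motion": [
    [[4, 0, 0, -0.2, 0], [4, 0, 0, 0, 0], [4, 0, 0, 0, 0]]
  ]
}}

```text
t: 9.62
ee_pos: [0.4996, 0.1463, 0.0788]
tool_rot: [-0.18, 3.133, 0.006]
force: [-0.1, -0.3, -2.0]
grip_width: 0.0475
```

Call:
{"method": "apply_moves", "body": {
  "motion": [
    [[4, 0, 0, -0.2, 0], [4, 0, 0, 0, 0], [4, 0, 0, 0, 0]]
  ]
}}

```text
t: 9.87
ee_pos: [0.4998, 0.1463, 0.0769]
tool_rot: [-0.18, 3.133, 0.006]
force: [-0.6, -0.4, -2.3]
grip_width: 0.0478
```

Call:
{"method": "apply_moves", "body": {
  "motion": [
    [[4, 0, 0, -0.15, 0], [4, 0, 0, 0, 0], [4, 0, 0, 0, 0]]
  ]
}}

```text
t: 10.12
ee_pos: [0.4999, 0.1464, 0.0758]
tool_rot: [-0.18, 3.132, 0.007]
force: [-0.6, 0.3, -1.7]
grip_width: 0.0473
```

Call:
{"method": "apply_moves", "body": {
  "motion": [
    [[4, 0, 0, -0.15, 0], [4, 0, 0, 0, 0], [4, 0, 0, 0, 0]]
  ]
}}

```text
t: 10.37
ee_pos: [0.4995, 0.1465, 0.075]
tool_rot: [-0.18, 3.132, 0.007]
force: [0.9, 0.1, -2.5]
grip_width: 0.0472
```

Call:
{"method": "apply_moves", "body": {
  "motion": [
    [[4, 0, 0, -0.15, 0], [4, 0, 0, 0, 0], [4, 0, 0, 0, 0]]
  ]
}}

```text
t: 10.62
ee_pos: [0.4994, 0.1466, 0.0748]
tool_rot: [-0.18, 3.131, 0.008]
force: [0.3, 0.1, -1.7]
grip_width: 0.0475
```

```bash
python3 - <<'E'
from h import *
s=status.get_obs();print(s['t'],s['ee_pos'],s['torque'],s['force'])
p=eyes.read_camera('wrist');save('w6',p['color'])
a=np.linspace(0,6.28,60)
def bb(x,y,z,r):
    P=np.array([proj(p,(x+r*np.cos(t),y+r*np.sin(t),z)) for t in a]);return P.min(0).round(1),P.max(0).round(1)
for z in (.107,.110,.113):print(z,bb(*s['ee_pos'][:2],z,.014),bb(*s['ee_pos'][:2],z-.016,.014))
E
```

```text
10.6167 [0.49942361 0.14663323 0.07479636] [0.01274931 0.00822247 0.02212623] [ 0.3310577   0.05353634 -1.67279446]
0.107 (array([214.4, 297.8]), array([295.1, 362.7])) (array([219.4, 270.9]), array([290.8, 330.4]))
0.11 (array([213.3, 303.7]), array([296.1, 369.7])) (array([218.5, 275.5]), array([291.6, 335.9]))
0.113 (array([212.2, 309.9]), array([297.1, 377. ])) (array([217.7, 280.2]), array([292.3, 341.7]))
```

View pics/w6.png

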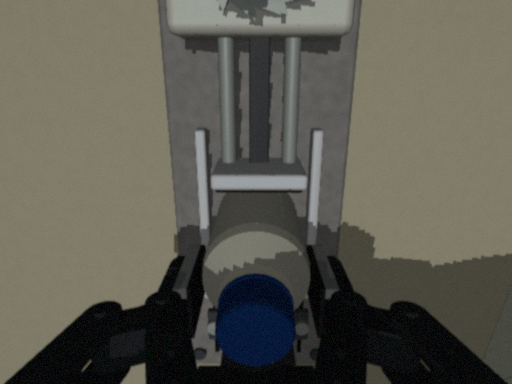

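Call:
{"method": "apply_moves", "body": {
  "motion": [
    [[4, 0, 0, -0.2, 0], [4, 0, 0, -0.2, 0], [4, 0, 0, 0, 0]]
  ]
}}

```text
t: 10.92
ee_pos: [0.4994, 0.1468, 0.075]
tool_rot: [-0.18, 3.129, 0.01]
force: [-0.7, -0.3, -2.6]
grip_width: 0.0473
```

```bash
python3 - <<'E'
from h import *
s=status.get_obs();print({k:np.round(v,3) for k,v in s.items()})
for n,c in(('scene',None),('side',(165,130,130,95))):
    p=eyes.read_camera(n);im=p['color']
    if c: x,y,w,h=c;im=cv2.resize(im[y:y+h,x:x+w],(0,0),fx=6,fy=6,interpolation=cv2.INTER_CUBIC)
    save('p7'+n,im)
E
```

```text
{'t': np.float64(10.917), 'joint_pos': array([ 0.283,  0.345, -0.337,  0.88 ,  0.004, -1.402]), 'joint_velocities': array([-0.001, -0.018,  0.011,  0.017, -0.001,  0.002]), 'joint_efforts': array([ 9.0000e-03, -5.8400e+01,  2.9865e+01,  2.5100e-01,  2.3000e-02,
        3.0000e-03]), 'ee_pos': array([0.499, 0.147, 0.075]), 'tool_rot': array([-0.18 ,  3.129,  0.01 ]), 'force': array([-0.653, -0.271, -2.613]), 'torque': array([ 0.005,  0.019, -0.021]), 'grip_width': np.float64(0.047)}
```

View pics/p7scene.png

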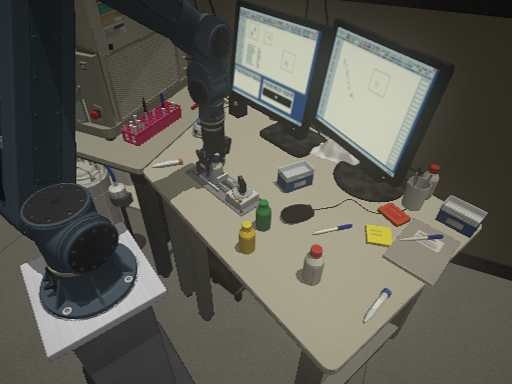

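View pics/p7side.png

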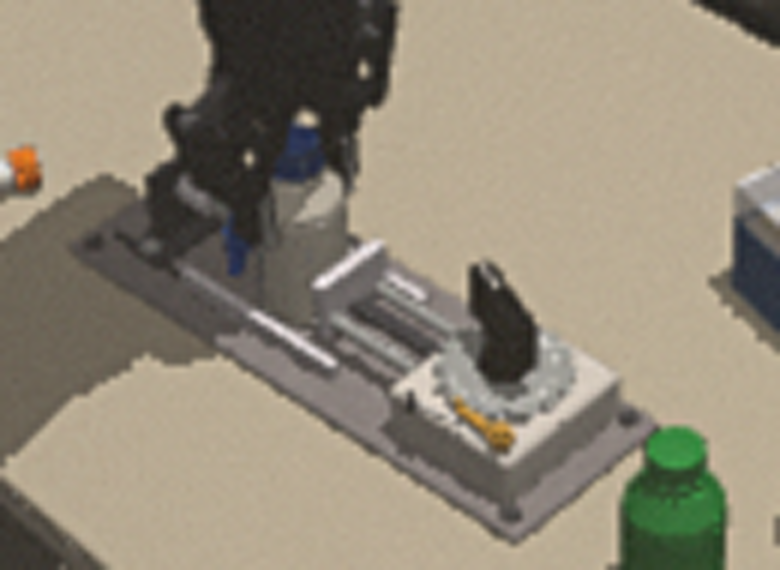

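Call:
{"method": "apply_moves", "body": {
  "motion": [
    [[4, 0, 0, -0.4, 0], [4, 0, 0, 0, 0], [4, 0, 0, 0, 0]]
  ]
}}

```text
t: 11.27
ee_pos: [0.5, 0.1472, 0.0724]
tool_rot: [-0.18, 3.127, 0.011]
force: [0.4, 0.1, -2.4]
grip_width: 0.0474
```

```bash
python3 - <<'E'
from h import *
s=status.get_obs();print({k:np.round(v,4) for k,v in s.items()})
E
```

```text
{'t': np.float64(11.2667), 'joint_pos': array([ 0.2835,  0.3471, -0.3412,  0.8718,  0.005 , -1.4021]), 'joint_velocities': array([-0.0023,  0.0033, -0.0058, -0.0056,  0.0021, -0.0013]), 'joint_efforts': array([ 2.15000e-02, -5.80368e+01,  2.94652e+01,  6.75000e-02,
        3.71000e-02,  7.00000e-04]), 'ee_pos': array([0.5   , 0.1472, 0.0724]), 'tool_rot': array([-0.1798,  3.1271,  0.0114]), 'force': array([ 0.3792,  0.0556, -2.4458]), 'torque': array([ 0.0331, -0.0344, -0.0135]), 'grip_width': np.float64(0.0474)}
```

```bash
python3 - <<'E'
from h import *
s=status.get_obs();x,y=s['ee_pos'][:2];a=np.linspace(0,6.28,90)
for n,c in (('side',(165,130,130,95)),('scene',(185,145,110,80))):
    p=eyes.read_camera(n);im=p['color'].copy();X,Y,w,h=c
    im=cv2.resize(im[Y:Y+h,X:X+w],(0,0),fx=6,fy=6,interpolation=cv2.INTER_CUBIC)
    for z0,col in ((.006,(255,0,0)),(.012,(255,255,0))):
        for r,dz in((.024,0),(.014,.104)):
            P=np.array([(proj(p,(x+r*np.cos(t),y+r*np.sin(t),z0+dz))-[X,Y]+.5)*6 for t in a])
            cv2.polylines(im,[P.astype(np.int32)],True,col,1)
    save('ov_'+n,im)
E
```

```text
(no output)
```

View pics/ov_side.png

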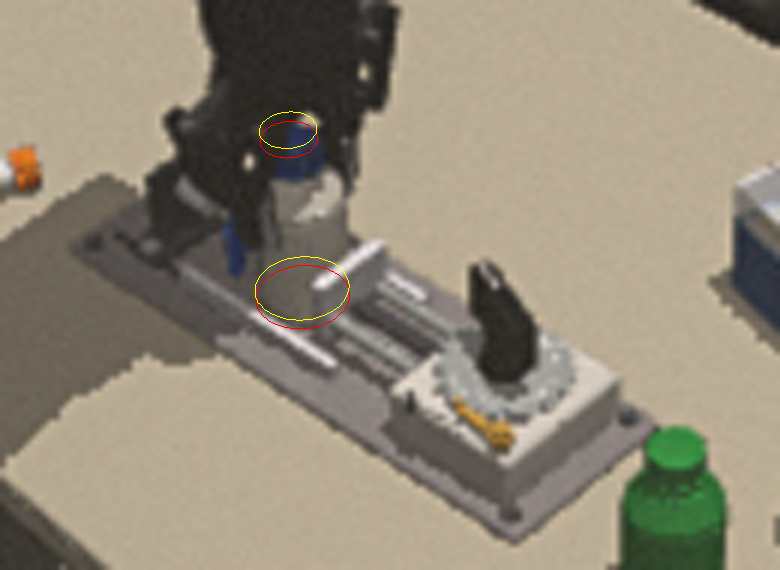

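View pics/ov_scene.png

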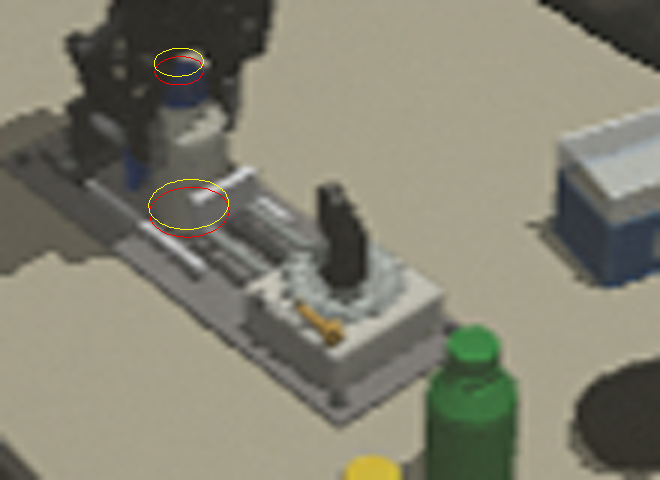

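Call:
{"method": "apply_moves", "body": {
  "motion": [
    [[5.5, 0, 0, 0, 0], [6.5, 0, 0, 0, 0], [8.5, 0, 0, 0, 0], [8.5, 0, 0, 0, 0], [8.5, 0, 0, 0, 0]]
  ]
}}

```text
t: 11.78
ee_pos: [0.4999, 0.1471, 0.0707]
tool_rot: [-0.18, 3.129, 0.01]
force: [-0.2, -0.1, 0.2]
grip_width: 0.0848
```

```bash
python3 - <<'E'
from h import *
s=status.get_obs();print(s['ee_pos'],s['force'],s['grip_width'],s['tool_rot'])
p=eyes.read_camera('wrist');save('w8',p['color'])
E
```

```text
[0.4999229  0.1470715  0.07070802] [-0.17684422 -0.08479052  0.22342904] 0.08475719582053687 [-0.1796933   3.12909517  0.01045812]
```

View pics/w8.png

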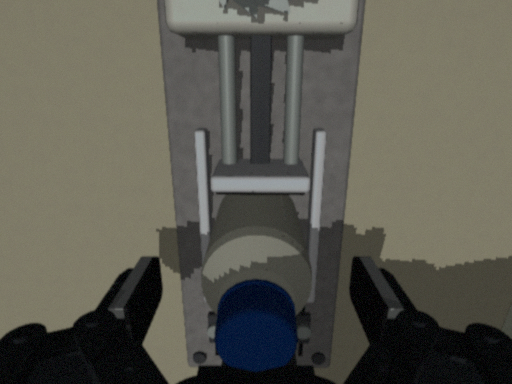

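Call:
{"method": "apply_moves", "body": {
  "motion": [
    [[8.5, 0, 0, 2, 0], [8.5, 0, 0, 3, 0], [8.5, 0, 0, 3, 0], [8.5, 0, 0, 3, 0], [8.5, 0, -2, 2, 0], [8.5, 0.3, -3.5, 0, 0], [8.5, 0.3, -3.5, 0, 0], [8.5, 0.3, -2.5, 0, 0], [8.5, 0, 0, 0, 0], [8.5, 0, 0, 0, 0]]
  ]
}}

```text
t: 12.67
ee_pos: [0.5078, 0.0279, 0.2077]
tool_rot: [-0.185, 3.127, 0.008]
force: [-0.2, -0.6, -0.1]
grip_width: 0.0852
```

```bash
python3 - <<'E'
from h import *
s=status.get_obs();print(s['t'],s['ee_pos'],s['force'],s['torque'],s['grip_width'],s['tool_rot'],s['joint_pos'][5])
p=eyes.read_camera('wrist');save('w9',p['color'])
print(proj(p,(.5134,.0073,.093)))
for n,c in (('side',(165,130,130,95)),):
    p=eyes.read_camera(n);im=p['color'].copy();X,Y,w,h=c
    save('p9',cv2.resize(im[Y:Y+h,X:X+w],(0,0),fx=6,fy=6,interpolation=cv2.INTER_CUBIC))
E
```

```text
12.6667 [0.50781664 0.02790878 0.20769664] [-0.15687618 -0.58891007 -0.12428136] [-0.01255897  0.02685192  0.01941883] 0.0852114705935433 [-0.18541032  3.12711791  0.00815961] -1.637318929501945
[252.89081749 163.71789323]
```

View pics/w9.png

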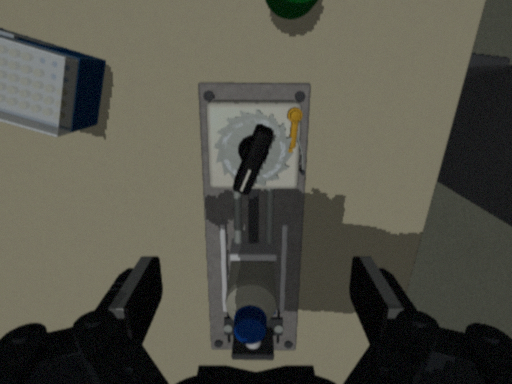

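View pics/p9.png

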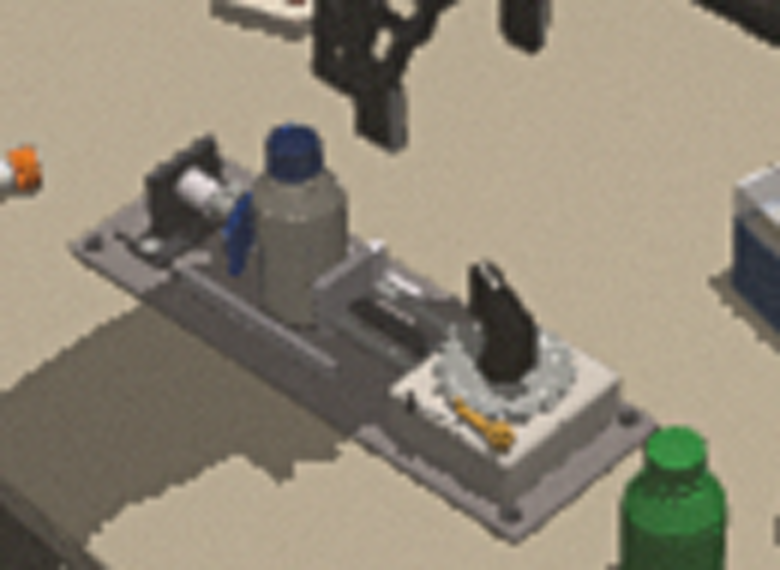

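```bash
python3 - <<'E'
from h import *
p=eyes.read_camera('wrist');im=p['color'];save('k1',cv2.resize(im[100:210,190:320],(0,0),fx=5,fy=5,interpolation=cv2.INTER_CUBIC))
g=cv2.cvtColor(im,cv2.COLOR_RGB2GRAY)
E
```

```text
(no output)
```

View pics/k1.png

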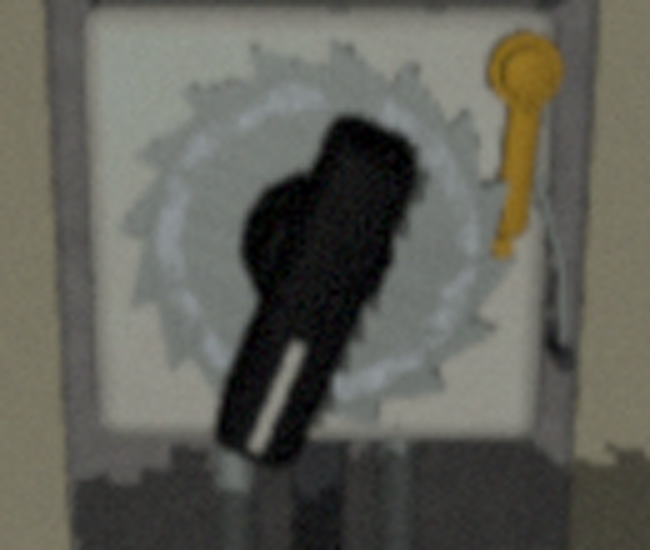

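```bash
python3 - <<'E'
from h import *
p=eyes.read_camera('wrist')
q=lambda x,y,z:atz(p,x/5+190-.4,y/5+100-.4,z)
L1,L2=q(330,130,.093),q(225,430,.093);R1,R2=q(415,160,.093),q(300,460,.093);s1,s2=q(300,340,.093),q(255,455,.093)
B=q(260,452,.093)
for a,b in((L1,L2),(R1,R2),(s1,s2)):d=b-a;print(a.round(4),b.round(4),'ang from +y',np.degrees(np.arctan2(-d[0],d[1])).round(1),np.hypot(*d[:2]).round(4))
print('end',B,'hub',q(278,240,.047),q(320,235,.047))
# wheel left/right/top/bottom
c=[q(125,220,.047),q(512,240,.047),q(340,40,.047),q(365,415,.047)];print(np.round(c,4))
for th in (0,.393):
    psi=np.radians(6.4)-th;o=np.array([.5134,.0073])
    for k in(-1,1):print(th,k,proj(p,(*(o+k*.026*np.array([-np.sin(psi),np.cos(psi)])),.093)))
E
```

```text
[ 0.5146 -0.0193  0.093 ] [0.5249 0.0274 0.093 ] ang from +y -12.5 0.0478
[ 0.502  -0.0166  0.093 ] [0.5131 0.0307 0.093 ] ang from +y -13.2 0.0486
[0.5152 0.012  0.093 ] [0.5199 0.0308 0.093 ] ang from +y -14.0 0.0194
end [0.51924276 0.03022334 0.093     ] hub [0.52083198 0.00741115 0.047     ] [0.51370398 0.0056425  0.047     ]
[[ 0.5475  0.0072  0.047 ]
 [ 0.4806  0.0024  0.047 ]
 [ 0.5143 -0.0275  0.047 ]
 [ 0.5018  0.0372  0.047 ]]
0 -1 [253.03598222 126.40520906]
0 1 [252.56211519 194.91273641]
0.393 -1 [266.956155   129.35178758]
0.393 1 [239.51865345 192.31215108]
```

Call:
{"method": "apply_moves", "body": {
  "motion": [
    [[8.5, 0.6, -1.1, 0, -6], [8.5, 0, -1, 0, -6], [8.5, 0, 0, -2, -6], [8.5, 0, 0, -2, -4.8], [8.5, 0, 0, -2, 0], [8.5, 0, 0, 0, 0], [8.5, 0, 0, 0, 0]]
  ]
}}

```text
t: 13.45
ee_pos: [0.5139, 0.0151, 0.1454]
tool_rot: [0.445, 3.1, 0.007]
force: [1.0, 0.5, 0.6]
grip_width: 0.085
```

```bash
cat > o.py <<'E'
from h import *
s=status.get_obs();r=s['tool_rot'];R=cv2.Rodrigues(np.array(r))[0]
print('t',s['t'].round(2),'pos',s['ee_pos'].round(4),'psi',round(np.degrees(np.arctan2(R[1,0],R[0,0]))%360,2),'tilt',R[:2,2].round(4),'F',s['force'].round(2),'T',s['torque'].round(3),'w',s['grip_width'].round(4),'j6',s['joint_pos'][5].round(3),'eff',s['joint_efforts'][[0,5]].round(3))
E
python3 o.py
```

```text
Traceback (most recent call last):
  File "o.py", line 3, in <module>
    print('t',s['t'].round(2),'pos',s['ee_pos'].round(4),'psi',round(np.degrees(np.arctan2(R[1,0],R[0,0]))%360,2),'tilt',R[:2,2].round(4),'F',s['force'].round(2),'T',s['torque'].round(3),'w',s['grip_width'].round(4),'j6',s['joint_pos'][5].round(3),'eff',s['joint_efforts'][[0,5]].round(3))
              ^^^^^^^^^^^^
AttributeError: 'float' object has no attribute 'round'
```

```bash
sed -i "s/s\['t'\].round(2)/round(float(s['t']),2)/; s/s\['grip_width'\].round(4)/round(float(s['grip_width']),4)/" o.py; python3 o.py
```

```text
t 13.45 pos [0.5139 0.0151 0.1454] psi 163.67 tilt [0.01  0.003] F [1.03 0.46 0.65] T [ 0.021 -0.009  0.055] w 0.085 j6 -1.258 eff [-0.271  0.136]
```

Call:
{"method": "apply_moves", "body": {
  "motion": [
    [[8.5, 0, -0.9, 0, 0], [8.5, 0, 0, -2, 0], [8.5, 0, 0, -2, 0], [8.5, 0, 0, -1, 0], [8.5, 0, 0, 0, 0], [8.5, 0, 0, 0, 0]]
  ]
}}

```text
t: 13.95
ee_pos: [0.5174, 0.0061, 0.1]
tool_rot: [0.432, 3.094, 0.008]
force: [-0.9, -0.6, -0.3]
grip_width: 0.085
```

```bash
python3 o.py
```

```text
t 13.95 pos [0.5174 0.0061 0.1   ] psi 164.09 tilt [0.0178 0.0029] F [-0.91 -0.6  -0.3 ] T [-0.045  0.016 -0.008] w 0.085 j6 -1.283 eff [ 0.024 -0.003]
```

Call:
{"method": "apply_moves", "body": {
  "motion": [
    [[8.5, -0.4, 0, 0, 0], [8.5, 0, 0, -1, 0], [8.5, 0, 0, -1, 0], [8.5, 0, 0, 0, 0], [8.5, 0, 0, 0, 0], [8.5, 0, 0, 0, 0]]
  ]
}}

```text
t: 14.45
ee_pos: [0.5148, 0.0059, 0.0815]
tool_rot: [0.431, 3.09, 0.009]
force: [-0.3, -0.7, -0.2]
grip_width: 0.0851
```

```bash
python3 o.py; python3 - <<'E'
from h import *
p=eyes.read_camera('wrist');save('w10',p['color'])
E
```

```text
t 14.45 pos [0.5148 0.0059 0.0815] psi 164.12 tilt [0.0224 0.0028] F [-0.28 -0.69 -0.19] T [0.021 0.026 0.036] w 0.0851 j6 -1.284 eff [-0.015 -0.001]
```

View pics/w10.png

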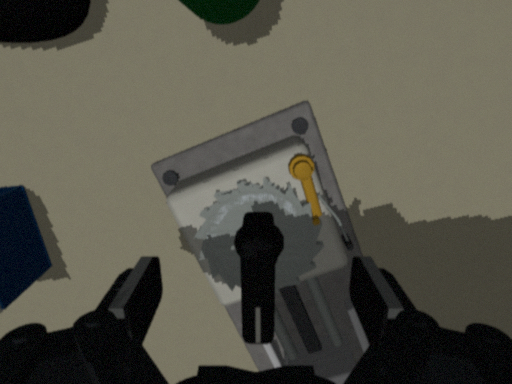

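Call:
{"method": "apply_moves", "body": {
  "motion": [
    [[8.5, 0, 0, -0.4, 0], [1, 0, 0, 0, 0], [1, 0, 0, 0, 0], [1, 0, 0, 0, 0], [1, 0, 0, 0, 0], [1, 0, 0, 0, 0], [1, 0, 0, 0, 0], [1, 0, 0, 0, 0], [1, 0, 0, 0, 0]]
  ],
  "force": 70
}}

```text
t: 15.25
ee_pos: [0.5137, 0.0064, 0.0779]
tool_rot: [0.43, 3.092, 0.011]
force: [2.5, -0.1, -2.9]
grip_width: 0.013
```

```bash
python3 o.py
```

```text
t 15.25 pos [0.5137 0.0064 0.0779] psi 164.14 tilt [0.0204 0.0041] F [ 2.47 -0.14 -2.88] T [0.023 0.289 0.036] w 0.013 j6 -1.284 eff [0.46  0.032]
```

Call:
{"method": "apply_moves", "body": {
  "motion": [
    [[1, 0, 0, 0, -3], [1, 0, 0, 0, -3], [1, 0, 0, 0, -3], [1, 0, 0, 0, -3]]
  ]
}}

```text
t: 15.58
ee_pos: [0.5137, 0.0064, 0.0778]
tool_rot: [0.761, 3.028, 0.008]
force: [0.4, -1.1, -0.0]
grip_width: 0.0138
```

```bash
python3 o.py
```

```text
t 15.58 pos [0.5137 0.0064 0.0778] psi 151.78 tilt [0.0204 0.0002] F [ 0.42 -1.05 -0.04] T [0.199 0.512 0.191] w 0.0138 j6 -1.066 eff [ 0.094 -0.945]
```

Call:
{"method": "apply_moves", "body": {
  "motion": [
    [[1, 0, 0, 0, -3], [1, 0, 0, 0, -3]]
  ]
}}

```text
t: 15.75
ee_pos: [0.5137, 0.0065, 0.0778]
tool_rot: [0.926, 2.981, 0.007]
force: [0.6, -0.7, 0.2]
grip_width: 0.0134
```

```bash
python3 o.py
```

```text
t 15.75 pos [0.5137 0.0065 0.0778] psi 145.49 tilt [ 0.0201 -0.0016] F [ 0.64 -0.66  0.2 ] T [0.455 0.479 0.131] w 0.0134 j6 -0.955 eff [-0.02  -0.939]
```

Call:
{"method": "apply_moves", "body": {
  "motion": [
    [[1, 0, 0, 0, -3], [1, 0, 0, 0, -3]]
  ]
}}

```text
t: 15.92
ee_pos: [0.5136, 0.0065, 0.0778]
tool_rot: [1.088, 2.926, 0.006]
force: [1.2, -0.7, 0.7]
grip_width: 0.0134
```

```bash
python3 o.py
```

```text
t 15.92 pos [0.5136 0.0065 0.0778] psi 139.19 tilt [ 0.0195 -0.0034] F [ 1.16 -0.71  0.72] T [0.234 0.456 0.137] w 0.0134 j6 -0.844 eff [ 0.279 -0.948]
```

Call:
{"method": "apply_moves", "body": {
  "motion": [
    [[1, 0, 0, 0, -3]]
  ]
}}

```text
t: 16.0
ee_pos: [0.5136, 0.0065, 0.0778]
tool_rot: [1.168, 2.895, 0.005]
force: [1.1, -0.4, 0.1]
grip_width: 0.0136
```

```bash
python3 o.py
```

```text
t 16.0 pos [0.5136 0.0065 0.0778] psi 136.04 tilt [ 0.0193 -0.0043] F [ 1.07 -0.35  0.12] T [0.288 0.412 0.204] w 0.0136 j6 -0.788 eff [ 0.228 -0.94 ]
```

Call:
{"method": "apply_moves", "body": {
  "motion": [
    [[1, 0, 0, 0, -3], [1, 0, 0, 0, -3]]
  ]
}}

```text
t: 16.17
ee_pos: [0.5136, 0.0066, 0.0778]
tool_rot: [1.326, 2.827, 0.004]
force: [0.5, -1.3, 0.2]
grip_width: 0.0135
```

```bash
python3 o.py
```

```text
t 16.17 pos [0.5136 0.0066 0.0778] psi 129.74 tilt [ 0.0185 -0.0059] F [ 0.48 -1.26  0.21] T [0.29  0.36  0.191] w 0.0135 j6 -0.677 eff [ 0.277 -0.913]
```

Call:
{"method": "apply_moves", "body": {
  "motion": [
    [[1, 0, 0, 0, -3], [1, 0, 0, 0, -3]]
  ]
}}

```text
t: 16.33
ee_pos: [0.5136, 0.0067, 0.0778]
tool_rot: [1.479, 2.75, 0.003]
force: [0.3, -1.1, -0.7]
grip_width: 0.0131
```

```bash
python3 o.py
```

```text
t 16.33 pos [0.5136 0.0067 0.0778] psi 123.45 tilt [ 0.0176 -0.0074] F [ 0.34 -1.11 -0.69] T [0.406 0.412 0.216] w 0.0131 j6 -0.567 eff [ 0.24  -0.875]
```

Call:
{"method": "apply_moves", "body": {
  "motion": [
    [[1, 0, 0, 0, -3], [1, 0, 0, 0, -3]]
  ]
}}

```text
t: 16.5
ee_pos: [0.5136, 0.0067, 0.0778]
tool_rot: [1.628, 2.665, 0.002]
force: [0.3, -0.7, 0.5]
grip_width: 0.0134
```

```bash
python3 o.py
```

```text
t 16.5 pos [0.5136 0.0067 0.0778] psi 117.15 tilt [ 0.0165 -0.0088] F [ 0.34 -0.67  0.5 ] T [0.361 0.33  0.114] w 0.0134 j6 -0.456 eff [ 0.443 -0.946]
```

```bash
cat > cam.py <<'E'
from h import *
import sys
o=[]
for n,c in (('side',(175,140,60,50)),('scene',(185,150,60,50))):
    p=eyes.read_camera(n);im=p['color'];np.save('pics/'+sys.argv[1]+n,im);X,Y,w,h=c
    o.append(cv2.resize(im[Y:Y+h,X:X+w],(0,0),fx=6.5,fy=6.5,interpolation=cv2.INTER_CUBIC))
save(sys.argv[1],np.hstack(o))
E
python3 cam.py c1; python3 o.py
```

```text
t 16.6 pos [0.5136 0.0067 0.0778] psi 117.24 tilt [ 0.0165 -0.0087] F [-0.86 -0.15  1.09] T [0.329 0.301 0.02 ] w 0.0135 j6 -0.457 eff [0.493 1.002]
```

View pics/c1.png

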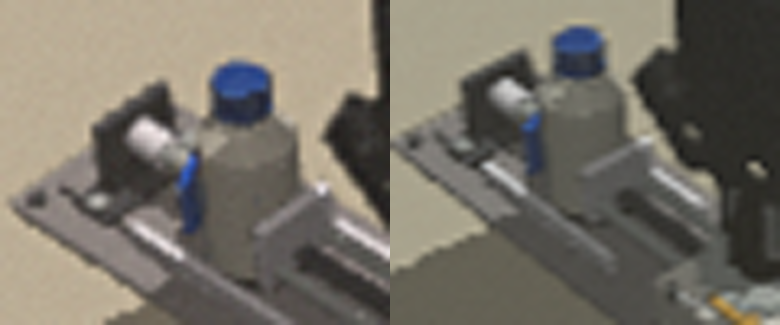

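```bash
python3 - <<'E'
from h import *
im=cv2.imread('pics/w1.png');cv2.imwrite('pics/v.png',cv2.resize(im[130:230,210:310],(0,0),fx=6,fy=6,interpolation=cv2.INTER_CUBIC))
E
```

```text
(no output)
```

View pics/v.png

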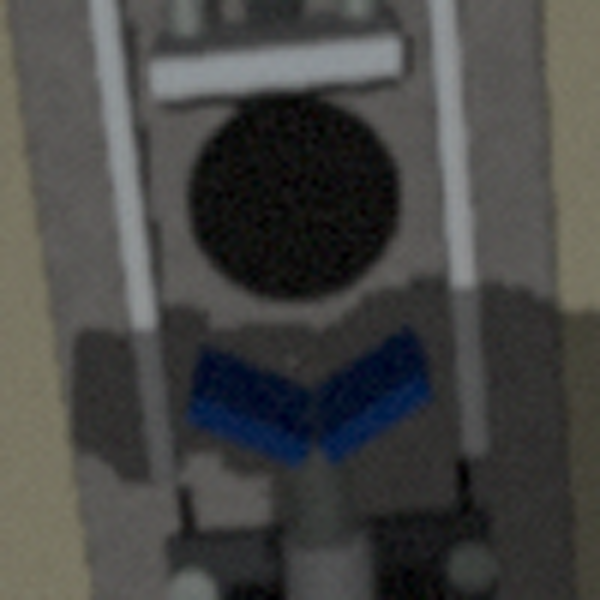

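```bash
python3 - <<'E'
from h import *
s=status.get_obs();p=eyes.read_camera('wrist')
Rt=cv2.Rodrigues(np.array(s['tool_rot']))[0];M=np.array(p['R'])@Rt;ct=np.array(p['R'])@s['ee_pos']+p['t']
R0=cv2.Rodrigues(np.array([-1.70813584e-02,3.13863253e+00,3.12905679e-03]))[0];e0=np.array([0.50130461,0.12752798,0.27848418])
R=M@R0.T;q=dict(p);q['R']=R;q['t']=ct-R@e0
print(-R.T@q['t'])
f=lambda x,y,z:atz(q,x/6+210-.4,y/6+130-.4,z)
seat=f(294,197,.006);print('seat',seat)
yaw=np.radians(6.4);ey=np.array([-np.sin(yaw),np.cos(yaw)]);ex=np.array([np.cos(yaw),np.sin(yaw)])
def loc(P):d=(P-seat)[:2];return np.array([d@ex,d@ey])*1000
for z,pts in((.052,[(190,400),(305,445),(330,443),(428,375)]),(.020,[(205,347),(312,395),(318,393),(410,328)])):
    L=[loc(f(x,y,z)) for x,y in pts];print(z,np.round(L,1))
    out=[]
    for a,b in((L[0],L[1]),(L[3],L[2])):
        d=b-a; d/=np.linalg.norm(d); n=np.array([-d[1],d[0]]); n=n if n[1]<0 else -n  # toward -y
        # bottle center (0,y): n.(c-a)=24
        y=(24+n@a)/n[1]; out.append(y)
    print('contact travel',out,np.mean(out))
for y in (60,70):print('jaw',[loc(f(x,y+dy,.052)) for x,dy in((150,30),(400,10))])
E
```

```text
[0.50175594 0.04293988 0.4040151 ]
seat [0.4977378  0.14587577 0.006     ]
0.052 [[ 22.3  25.1]
 [  1.8  36.3]
 [ -3.   36.3]
 [-22.4  24.6]]
contact travel [np.float64(9.907081163015114), np.float64(10.07515829706554)] 9.991119730040328
0.02 [[ 20.7  25.7]
 [  0.1  38.1]
 [ -1.1  37.8]
 [-20.9  25.8]]
contact travel [np.float64(10.149247981230902), np.float64(10.396675812794033)] 10.272961897012468
jaw [array([ 22.66917922, -33.88428026]), array([-21.77015685, -33.01967746])]
jaw [array([ 22.88643859, -32.09913202]), array([-21.62742751, -31.23955257])]
```

Call:
{"method": "apply_moves", "body": {
  "motion": [
    [[1, 0, 0, 0, -3]]
  ]
}}

```text
t: 16.73
ee_pos: [0.5136, 0.0067, 0.0779]
tool_rot: [1.689, 2.627, 0.001]
force: [-0.3, -1.2, -0.1]
grip_width: 0.0135
```

```bash
python3 o.py
```

```text
t 16.73 pos [0.5136 0.0067 0.0779] psi 114.53 tilt [ 0.0162 -0.0094] F [-0.27 -1.19 -0.09] T [0.381 0.313 0.13 ] w 0.0135 j6 -0.41 eff [ 0.285 -1.691]
```

Call:
{"method": "apply_moves", "body": {
  "motion": [
    [[1, 0, 0, 0, -3]]
  ]
}}

```text
t: 16.82
ee_pos: [0.5136, 0.0068, 0.0779]
tool_rot: [1.757, 2.582, 0.001]
force: [0.2, -0.2, 1.1]
grip_width: 0.0136
```

```bash
python3 o.py
```

```text
t 16.82 pos [0.5136 0.0068 0.0779] psi 111.54 tilt [ 0.0157 -0.01  ] F [ 0.15 -0.21  1.06] T [0.364 0.274 0.142] w 0.0136 j6 -0.357 eff [ 0.264 -0.952]
```

Call:
{"method": "apply_moves", "body": {
  "motion": [
    [[1, 0, 0, 0, -3]]
  ]
}}

```text
t: 16.9
ee_pos: [0.5136, 0.0068, 0.0778]
tool_rot: [1.824, 2.535, 0.0]
force: [0.7, -1.5, 0.4]
grip_width: 0.0135
```

```bash
python3 o.py
```

```text
t 16.9 pos [0.5136 0.0068 0.0778] psi 108.53 tilt [ 0.0151 -0.0106] F [ 0.71 -1.53  0.38] T [0.392 0.236 0.267] w 0.0135 j6 -0.304 eff [ 0.307 -0.884]
```

Call:
{"method": "apply_moves", "body": {
  "motion": [
    [[1, 0, 0, 0, -3]]
  ]
}}

```text
t: 16.98
ee_pos: [0.5136, 0.0068, 0.0779]
tool_rot: [1.89, 2.486, -0.0]
force: [0.1, -1.1, 0.8]
grip_width: 0.0136
```

```bash
python3 o.py
```

```text
t 16.98 pos [0.5136 0.0068 0.0779] psi 105.52 tilt [ 0.0146 -0.0113] F [ 0.08 -1.13  0.78] T [0.386 0.247 0.236] w 0.0136 j6 -0.251 eff [ 0.339 -0.81 ]
```

Call:
{"method": "apply_moves", "body": {
  "motion": [
    [[1, 0, 0, 0, -3]]
  ]
}}

```text
t: 17.07
ee_pos: [0.5136, 0.0068, 0.0778]
tool_rot: [1.955, 2.436, -0.001]
force: [0.3, -1.0, 0.4]
grip_width: 0.0133
```

```bash
python3 o.py
```

```text
t 17.07 pos [0.5136 0.0068 0.0778] psi 102.51 tilt [ 0.0139 -0.0119] F [ 0.29 -1.01  0.39] T [0.349 0.266 0.341] w 0.0133 j6 -0.198 eff [ 0.366 -0.765]
```

Call:
{"method": "apply_moves", "body": {
  "motion": [
    [[1, 0, 0, 0, -3]]
  ]
}}

```text
t: 17.15
ee_pos: [0.5136, 0.0068, 0.0779]
tool_rot: [2.018, 2.384, -0.001]
force: [-0.8, -0.6, -0.7]
grip_width: 0.0135
```

```bash
python3 o.py
```

```text
t 17.15 pos [0.5136 0.0068 0.0779] psi 99.49 tilt [ 0.0133 -0.0124] F [-0.77 -0.62 -0.66] T [0.411 0.204 0.207] w 0.0135 j6 -0.145 eff [ 0.083 -0.815]
```

Call:
{"method": "apply_moves", "body": {
  "motion": [
    [[1, 0, 0, 0, -3]]
  ]
}}

```text
t: 17.23
ee_pos: [0.5136, 0.0069, 0.0779]
tool_rot: [2.08, 2.33, -0.002]
force: [0.3, -1.1, 1.2]
grip_width: 0.0134
```

```bash
python3 o.py
```

```text
t 17.23 pos [0.5136 0.0069 0.0779] psi 96.48 tilt [ 0.0126 -0.0128] F [ 0.33 -1.1   1.19] T [0.428 0.232 0.18 ] w 0.0134 j6 -0.093 eff [ 0.226 -0.871]
```

Call:
{"method": "apply_moves", "body": {
  "motion": [
    [[1, 0, 0, 0, -3]]
  ]
}}

```text
t: 17.32
ee_pos: [0.5136, 0.0069, 0.0779]
tool_rot: [2.141, 2.275, -0.002]
force: [0.8, -0.6, -0.3]
grip_width: 0.0134
```

```bash
python3 o.py;python3 cam.py c2;python3 o.py; python3 - <<'E'
from h import *
T=[]
for i in range(12):
    eyes.read_camera('side');s=status.get_obs();T.append(s['torque'][2])
print(np.mean(T),np.std(T));
E
python3 o.py
```

```text
t 17.32 pos [0.5136 0.0069 0.0779] psi 93.47 tilt [ 0.0119 -0.0134] F [ 0.82 -0.57 -0.25] T [0.308 0.137 0.273] w 0.0134 j6 -0.04 eff [ 0.468 -0.778]
t 17.42 pos [0.5136 0.0069 0.0778] psi 93.54 tilt [ 0.0119 -0.0133] F [-0.2  -1.39  0.26] T [0.386 0.169 0.257] w 0.0134 j6 -0.041 eff [0.401 1.079]
0.17938631909800482 0.02164170229619756
t 18.02 pos [0.5136 0.0069 0.0779] psi 93.5 tilt [ 0.0119 -0.0134] F [ 0.03 -0.73  0.32] T [0.429 0.192 0.217] w 0.014 j6 -0.04 eff [0.262 0.186]
```

View pics/c2.png

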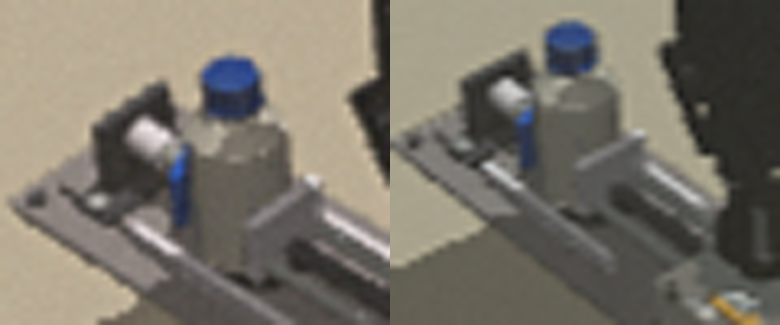

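```bash
python3 - <<'E'
from h import *
def load(n):
    if n=='p9':
        im=cv2.imread('pics/p9.png')[...,::-1];im=cv2.resize(im,(130,95),interpolation=cv2.INTER_AREA);return im,165,130
    return np.load('pics/%sside.npy'%n),0,0
for n in('p9','c1','c2'):
    im,ox,oy=load(n);b=im[...,2].astype(float)-im[...,0]   # blueness
    s=b[160-oy:185-oy,196-ox:214-ox]
    print(n)
    for r in range(2,20,2):print(160+r,' '.join('%4d'%v for v in s[r]))
    c=b[140-oy:162-oy,200-ox:225-ox];w=np.clip(c-25,0,None);ys,xs=np.mgrid[140:162,200:225]
    print('cap',(w*xs).sum()/w.sum(),(w*ys).sum()/w.sum())
E
```

```text
p9
162  -10  -10   -9   -9   -9   -9   -9   -9   -7    6   34   -5  -18  -18  -16  -18  -18  -20
164   -8   -7   -9   -6   -6   -8  -11   -4   42   58   22   -4  -17  -16  -16  -16  -15  -13
166   -7   -6   -8   -9   -7  -11   -1   47   59   26   16   -2  -15  -17  -15  -16  -16  -19
168   -6   -6   -9  -10  -10   -3   39   47   26   24   19    1  -13  -14  -15  -15  -16  -14
170   -4   -6   -9  -11  -10  -11    7   28   27   24   19    3  -11  -14  -14  -13  -14  -14
172  -14  -13  -12  -13  -10  -11   -1   27   32   21    2  -11   -3   -9  -12  -15  -13  -16
174   -9  -10  -12   -9   -9  -11   -9   27   37   18   -9  -11   -6  -10  -14  -14  -14  -15
176   -6   -7   -6   -7   -8  -11  -12   -7   -6  -10  -11  -10   -7  -11  -14  -12  -14  -14
178  -10   -7   -6   -6   -6   -8   -9   -8  -10  -10   -9   -9   -6  -11  -12  -14  -13  -14
cap 213.16554054054055 152.8108108108108
c1
162   -9   -9   -8  -10   -8  -11   -9   -8   -7  -16  -22  -22  -22  -18  -17  -19  -16  -17
164   -9   -7  -10   -9   -7   -8  -14   -3  109   30  -17  -18  -16  -17  -15  -17  -16  -17
166   -5   -7   -8 
[... 864 characters left out ...]
16  -16
166   -8   -6   -6  -10   -2   88  134   45   -6  -15  -13  -15  -14  -16  -14  -16  -13  -14
168   -6   -3   -7  -10   -6   39   46   24    0  -14  -14  -13  -16  -14  -15  -14  -15  -15
170   -4   -7  -11  -11  -14   22   37   25    6  -15  -14  -16  -14  -12  -13  -17  -15  -10
172  -12  -12  -14  -15  -13   12   36   29    9   -3  -13  -12  -14  -14  -14  -13  -15   -5
174  -10  -12  -12  -14  -15   -5   25   21   -5   -6  -13  -16  -14  -13  -16  -14  -10   -8
176   -8   -8   -8  -10   -7   -8  -13   -7  -10   -3  -14  -15  -16  -12  -11  -13   -9   -6
178  -10   -8   -8   -5  -11   -7  -11   -8  -10   -9  -13  -13  -12  -14  -14  -17  -10   -7
cap 210.07177734375 151.2529296875
```

```bash
cat > st.py <<'E'
import sys
from h import *
exec(open('o.py').read().split('\n',1)[1])
psi=np.degrees(np.arctan2(R[1,0],R[0,0]))%360
ims={'psi':psi,'Tm':s['torque'][2],'eff':s['joint_efforts'][5]}
T=[]
for k in range(2):
    for n in('side','scene'):
        ims[n+str(k)]=eyes.read_camera(n)['color'];T.append(status.get_obs()['torque'][2])
ims['Th']=T
np.savez('pics/st_%s.npz'%sys.argv[1],**ims);print('theta',22.5+164.14-psi,'hold',np.mean(T))
E
python3 st.py 0
```

```text
t 18.02 pos [0.5136 0.0069 0.0779] psi 93.5 tilt [ 0.0119 -0.0134] F [ 0.03 -0.73  0.32] T [0.429 0.192 0.217] w 0.014 j6 -0.04 eff [0.262 0.186]
theta 93.14168899042838 hold 0.19147732128495276
```

Call:
{"method": "apply_moves", "body": {
  "motion": [
    [[1, 0, 0, 0, -2], [1, 0, 0, 0, -2]]
  ]
}}

```text
t: 18.38
ee_pos: [0.5137, 0.0069, 0.0779]
tool_rot: [2.219, 2.198, -0.003]
force: [-0.1, -1.4, 0.8]
grip_width: 0.0132
```

```bash
python3 st.py 1
```

```text
t 18.38 pos [0.5137 0.0069 0.0779] psi 89.44 tilt [ 0.011  -0.0142] F [-0.11 -1.4   0.85] T [0.484 0.167 0.323] w 0.0132 j6 0.031 eff [ 0.186 -0.51 ]
theta 97.19506678132873 hold 0.2107646312474781
```

Call:
{"method": "apply_moves", "body": {
  "motion": [
    [[1, 0, 0, 0, -2], [1, 0, 0, 0, -2]]
  ]
}}

```text
t: 18.75
ee_pos: [0.5137, 0.0069, 0.0779]
tool_rot: [2.291, 2.124, -0.004]
force: [-0.6, -2.0, -0.0]
grip_width: 0.0134
```

```bash
python3 st.py 2
```

```text
t 18.75 pos [0.5137 0.0069 0.0779] psi 85.68 tilt [ 0.0101 -0.0149] F [-0.62 -1.98 -0.03] T [0.547 0.129 0.306] w 0.0134 j6 0.097 eff [ 0.171 -0.454]
theta 100.96368342966925 hold 0.2677154275687153
```

Call:
{"method": "apply_moves", "body": {
  "motion": [
    [[1, 0, 0, 0, -2], [1, 0, 0, 0, -2]]
  ]
}}

```text
t: 19.12
ee_pos: [0.5137, 0.0069, 0.0778]
tool_rot: [2.359, 2.048, -0.005]
force: [-0.7, -1.0, 0.2]
grip_width: 0.0128
```

```bash
python3 st.py 3
```

```text
t 19.12 pos [0.5137 0.0069 0.0778] psi 81.91 tilt [ 0.0091 -0.0155] F [-0.74 -0.98  0.25] T [0.531 0.105 0.369] w 0.0128 j6 0.163 eff [ 0.142 -0.411]
theta 104.7282465616665 hold 0.30122376331087547
```

Call:
{"method": "apply_moves", "body": {
  "motion": [
    [[1, 0, 0, 0, -2], [1, 0, 0, 0, -2]]
  ]
}}

```text
t: 19.48
ee_pos: [0.5137, 0.0069, 0.0779]
tool_rot: [2.425, 1.969, -0.006]
force: [-0.2, -1.4, -0.8]
grip_width: 0.0137
```

```bash
python3 st.py 4
```

```text
t 19.48 pos [0.5137 0.0069 0.0779] psi 78.15 tilt [ 0.0082 -0.016 ] F [-0.21 -1.44 -0.83] T [0.571 0.106 0.407] w 0.0137 j6 0.229 eff [ 0.092 -0.359]
theta 108.48990708960073 hold 0.2819449824338015
```

```bash
python3 - <<'E'
from h import *
d=np.array([(34.8,.191),(41.1,.131),(47.4,.137),(50.6,.204),(56.9,.191),(63.2,.216),(69.5,.114),(72.1,.13),(75.1,.142),(78.1,.267),(81.1,.236),(84.1,.341),(87.1,.207),(90.2,.18),(93.2,.273),(97.2,.323),(101,.306),(104.7,.369),(108.5,.407)])
th,T=d.T
for tc in range(55,92,3):
    m=np.radians(np.clip(th-tc,0,None))*.294+.008*np.radians(th);r=T-m;print(tc,r.mean().round(3),(((r-r.mean())**2).sum()/.045**2).round(2))
# images
def b(im):return im[...,2].astype(float)-im[...,0]
for i in range(5):
    z=np.load('pics/st_%d.npz'%i);im=(b(z['side0'])+b(z['side1']))/2
    c=im[138:162,198:225];w=np.clip(c-25,0,None);ys,xs=np.mgrid[138:162,198:225]
    print(i,22.5+164.14-z['psi'],'cap',(w*xs).sum()/w.sum(),(w*ys).sum()/w.sum())
    for r in (166,168,170,172,174):print(r,' '.join('%4d'%v for v in im[r,196:212]))
E
```

```text
55 0.101 35.45
58 0.113 31.86
61 0.124 28.39
64 0.135 25.48
67 0.146 22.68
70 0.156 20.96
73 0.166 21.1
76 0.175 22.95
79 0.182 25.99
82 0.189 29.17
85 0.196 32.42
88 0.201 35.29
91 0.206 39.35
0 93.14168899042838 cap 209.98270552001895 151.25396825396825
166   -7   -8   -8   -9   -2   89  130   45   -3  -16  -14  -14  -15  -15  -14  -13
168   -5   -6   -6   -8   -8   38   46   24    1  -14  -13  -14  -15  -15  -13  -14
170   -5   -7  -10  -12  -12   24   36   27    4  -12  -14  -14  -12  -16  -14  -15
172  -11  -13  -13  -16  -13   14   37   25    7   -5  -12  -14  -13  -14  -15  -13
174  -10  -12  -15  -13  -15   -5   27   20   -3   -5  -14  -14  -15  -12  -14  -14
1 97.19506678132873 cap 209.79766444232604 151.1749285033365
166   -8   -6   -6  -10   11  126   83   18   -6  -14  -14  -14  -14  -15  -14  -15
168   -4   -5   -7   -9   -3   31   33   18    1  -13  -13  -14  -14  -14  -12  -14
170   -4   -9   -9  -11  -12   33   40   27   -1  -13  -15  -13  -14  -13  -14  -14
172  -12  -13  -15  -15  -14   22   37   23    1  -12  -14  -14  -14  -14  -14  -15
174   -9  -12  -12  -14  -1
[... 800 characters left out ...]
6   28   11   -2  -12  -14  -14  -14  -15  -15  -13
172  -13  -13  -13  -16   -7   31   34   16   -1  -16  -15  -14  -13  -14  -15  -12
174  -10  -12  -13  -15  -11   21   26   -4   -8  -15  -15  -14  -14  -12  -15  -10
4 108.48990708960073 cap 209.0353273669336 150.7300989166274
166   -6   -8  -12    7  119  144   51   -4  -14  -15  -13  -12  -14  -14  -15  -14
168   -6   -9   -9   -9   22   35   22    2  -14  -15  -13  -14  -14  -15  -17  -14
170   -5   -8   -9  -10   12   33   23   11   -9  -13  -16  -14  -15  -14  -13  -15
172  -14  -12  -16  -16    3   35   30    2   -4  -14  -15  -13  -15  -15  -14  -14
174  -10  -12  -14  -15   -8   14   16   -6   -4  -14  -15  -14  -15  -14  -16  -10
```

```bash
python3 - <<'E'
from h import *
yaw=np.radians(6.4);ey=np.array([-np.sin(yaw),np.cos(yaw),0]);ex=np.array([np.cos(yaw),np.sin(yaw),0]);seat=np.array([.498,.1465,0])
P={n:eyes.read_camera(n) for n in('side','scene')}
for n in P:
    for X in(-.022,.022):
        a=seat+ex*X+ey*.03+[0,0,.036];d=(proj(P[n],a+ey*.002)-proj(P[n],a-ey*.002))/4
        v=proj(P[n],a+[0,0,.016])-proj(P[n],a-[0,0,.016]);print(n,X,proj(P[n],a).round(1),'px/mm',d.round(4),'vertical edge dir',(v/v[1]).round(3),'edge shift px/deg',(d[0]-v[0]/v[1]*d[1])*.2793)
    a=seat+ey*.015+[0,0,.1];print('cap',n,(proj(P[n],a+ey*.002)-proj(P[n],a-ey*.002))/4)
def b(im):return im[...,2].astype(float)-im[...,0]
rows=[(n,) for n in ()]
ims=[('c1',69.4,np.load('pics/c1scene.npy')),('c2',93.1,np.load('pics/c2scene.npy'))]+[(i,22.5+164.14-np.load('pics/st_%d.npz'%i)['psi'],(np.load('pics/st_%d.npz'%i)['scene0'].astype(float)+np.load('pics/st_%d.npz'%i)['scene1'])/2) for i in range(5)]
p4=cv2.resize(cv2.imread('pics/p4scene.png')[...,::-1],(110,80),interpolation=cv2.INTER_AREA)
for r in (168,170,172,174):
    print(r,'p4',' '.join('%4d'%v for v in b(p4)[r-145,200-185:215-185]))
    for n,t,im in ims:print(r,n,round(float(t),1),' '.join('%4d'%v for v in b(im)[r,200:215]))
E
```

```text
side -0.022 [201.8 171.3] px/mm [-0.2276 -0.1445] vertical edge dir [0.111 1.   ] edge shift px/deg -0.05907124934078708
side 0.022 [212.2 164.2] px/mm [-0.2275 -0.14  ] vertical edge dir [0.091 1.   ] edge shift px/deg -0.059961257913534044
cap side [-0.23610521 -0.14240743]
scene -0.022 [205.2 172.3] px/mm [-0.1704 -0.1261] vertical edge dir [0.094 1.   ] edge shift px/deg -0.04427907741730295
scene 0.022 [214.8 167.3] px/mm [-0.1715 -0.1217] vertical edge dir [0.071 1.   ] edge shift px/deg -0.04547596147659212
cap scene [-0.17854294 -0.12315358]
168 p4   -7   -6   -6   -5   -5    0   25   38   11    0   -5  -10  -11  -12  -11
168 c1 69.4   -6   -5   -6   -4   -5   -7   57   84    5  -12  -10  -10  -10   -9  -10
168 c2 93.1   -7   -7   -7   -8   41  100   84   -7  -11   -9  -11  -10   -8   -9   -9
168 0 93.1   -5   -7   -7   -7   40  100   84   -6  -10  -10  -10   -9   -8   -9  -10
168 1 97.2   -6   -5   -6   -8   69  107   36   -4  -10  -10   -9  -10   -9   -9  -10
168 2 101.0   -6   -6   -7    5   73   92   18   -5  -11   -9   -9   -9   -9   -9   -8
168 3 104.7   -5   -7   -6   
[... 1511 characters left out ...]
0   -9   -8
174 p4   -6   -6   -6   -8   -8    2   22   28   19    4   -6   -7   -7   -7   -7
174 c1 69.4   -7   -6   -8   -7   -8    1   25   31   11   -4  -10   -8   -9  -10  -10
174 c2 93.1   -6   -8   -8   -9   -1   26   31   10   -5  -11  -10  -10  -10   -8   -4
174 0 93.1   -7   -8   -8   -9   -2   25   31    8   -6  -10  -11  -10   -9   -9   -4
174 1 97.2   -7   -7   -8   -9    0   28   24    5   -7  -10  -10   -9   -9   -8   -4
174 2 101.0   -7   -6   -8  -10    0   28   16   -3  -10   -9   -9   -9   -9   -4   -2
174 3 104.7   -7   -7   -8   -9    4   35   17   -2  -10   -9   -9  -10   -8   -4   -3
174 4 108.5   -7   -8   -8   -6   11   28   15   -1   -9  -10   -9   -9   -8   -4   -2
```

Call:
{"method": "apply_moves", "body": {
  "motion": [
    [[1, 0, 0, 0, -2], [1, 0, 0, 0, -2], [1, 0, 0, 0, -2], [1, 0, 0, 0, -2]]
  ]
}}

```text
t: 20.12
ee_pos: [0.5137, 0.007, 0.0779]
tool_rot: [2.556, 1.797, -0.007]
force: [0.4, -1.3, -0.8]
grip_width: 0.0135
```

```bash
python3 st.py 5
```

```text
t 20.12 pos [0.5137 0.007  0.0779] psi 70.2 tilt [ 0.006  -0.0168] F [ 0.36 -1.32 -0.81] T [ 0.528 -0.029  0.372] w 0.0135 j6 0.369 eff [ 0.066 -0.339]
theta 116.4400421274632 hold 0.3038483097877975
```

Call:
{"method": "apply_moves", "body": {
  "motion": [
    [[1, 0, 0, 0, -1.2], [1, 0, 0, 0, 0], [1, 0, 0, 0, 2], [1, 0, 0, 0, 2], [1, 0, 0, 0, 0]]
  ]
}}

```text
t: 20.73
ee_pos: [0.5137, 0.0071, 0.0779]
tool_rot: [2.506, 1.866, -0.007]
force: [-0.2, -1.0, 0.2]
grip_width: 0.0136
```

```bash
python3 st.py 6
```

```text
t 20.73 pos [0.5137 0.0071 0.0779] psi 73.36 tilt [ 0.0069 -0.0164] F [-0.16 -1.03  0.19] T [ 0.505 -0.008  0.257] w 0.0136 j6 0.313 eff [-0.001 -0.32 ]
theta 113.28011585933983 hold 0.240941294141744
```

Eased back to about 113.3°. Opening now; the pawl should hold at 112.5°.

Call:
{"method": "apply_moves", "body": {
  "motion": [
    [[1, 0, 0, 0, 0.8], [2.5, 0, 0, 0, 0], [4, 0, 0, 0, 0], [8.5, 0, 0, 0, 0], [8.5, 0, 0, 0, 0], [8.5, 0, 0, 0, 0], [8.5, 0, 0, 0, 0]]
  ]
}}

```text
t: 21.52
ee_pos: [0.5139, 0.0065, 0.0779]
tool_rot: [2.495, 1.878, -0.008]
force: [0.9, -0.3, 0.1]
grip_width: 0.0836
```

```bash
python3 st.py 7; python3 - <<'E'
from h import *
p=eyes.read_camera('wrist');save('w12',p['color'])
E
```

```text
t 21.52 pos [0.5139 0.0065 0.0779] psi 73.94 tilt [ 0.0073 -0.0183] F [ 0.92 -0.28  0.13] T [ 0.005  0.007 -0.015] w 0.0836 j6 0.303 eff [-0.001  0.   ]
theta 112.7019309079753 hold 0.013838130997579967
```

View pics/w12.png

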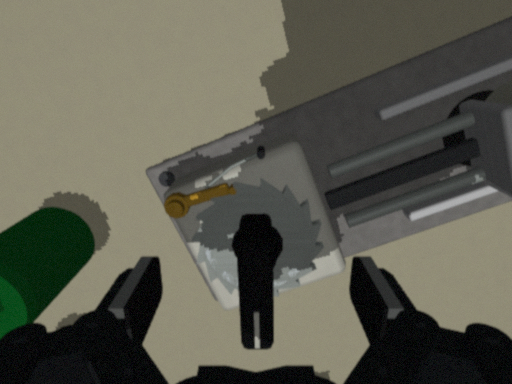

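Call:
{"method": "apply_moves", "body": {
  "motion": [
    [[8.5, 0, 0, 1.5, 0], [8.5, 0, 0, 3, 0], [8.5, 0, 0, 3, 0], [8.5, 0, 0, 3, 0], [8.5, 0, 0, 3, 7], [8.5, 0, 0, 3, 7], [8.5, 0, 1, 3, 7], [8.5, 0, 2, 0, 7], [8.5, 0, 3, 0, 7], [8.5, 0, 3, 0, 7]]
  ]
}}

```text
t: 22.6
ee_pos: [0.5104, 0.0947, 0.2827]
tool_rot: [1.635, 2.653, -0.005]
force: [1.2, -0.2, -0.4]
grip_width: 0.0847
```

Call:
{"method": "apply_moves", "body": {
  "motion": [
    [[8.5, 0, 3, 0, 7], [8.5, 0, 3, 0, 7], [8.5, 0, 3, 0, 7], [8.5, 0, 0, 0, 7], [8.5, 0, 0, 0, 7], [8.5, 0, 0, 0, 7], [8.5, 0, 0, 0, 7], [8.5, 0, 0, 0, 7], [8.5, 0, 0, 0, 7], [8.5, 0, 0, 0, 3]]
  ]
}}

```text
t: 23.43
ee_pos: [0.5089, 0.1963, 0.283]
tool_rot: [-0.128, 3.116, 0.022]
force: [-0.4, 0.4, -0.0]
grip_width: 0.0848
```

```bash
python3 o.py; python3 - <<'E'
from h import *
p=eyes.read_camera('wrist');save('w13',p['color']);im=p['color']
E
python3 cam.py c9
```

```text
t 23.43 pos [0.5089 0.1963 0.283 ] psi 184.69 tilt [0.0221 0.0153] F [-0.38  0.37 -0.  ] T [ 0.007  0.04  -0.035] w 0.0848 j6 -1.288 eff [0.102 0.014]
```

View pics/w13.png

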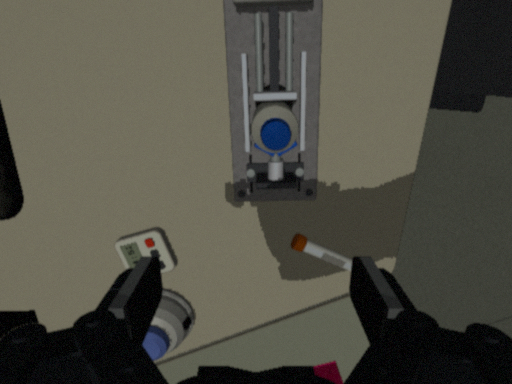

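View pics/c9.png

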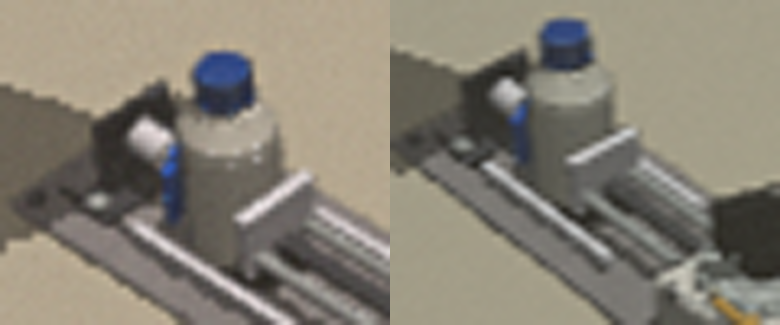

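```bash
python3 - <<'E'
from h import *
p=eyes.read_camera('wrist');im=p['color']
cv2.imwrite('pics/v2.png',cv2.resize(im[100:200,225:325,::-1],(0,0),fx=6,fy=6,interpolation=cv2.INTER_CUBIC))
E
```

```text
(no output)
```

View pics/v2.png

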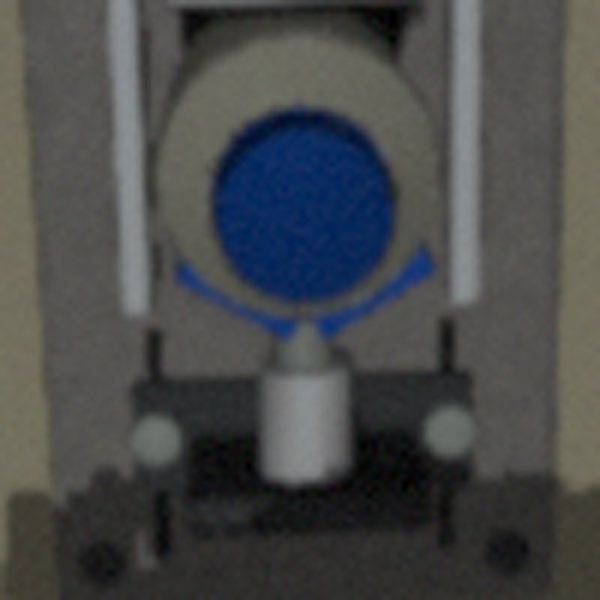

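```bash
python3 - <<'E'
from h import *
s=status.get_obs();p=eyes.read_camera('wrist')
Rt=cv2.Rodrigues(np.array(s['tool_rot']))[0];M=np.array(p['R'])@Rt;ct=np.array(p['R'])@s['ee_pos']+p['t']
R0=cv2.Rodrigues(np.array([-1.70813584e-02,3.13863253e+00,3.12905679e-03]))[0];e0=np.array([0.50130461,0.12752798,0.27848418])
R=M@R0.T;q=dict(p);q['R']=R;q['t']=ct-R@e0
yaw=np.radians(6.4);ey=np.array([-np.sin(yaw),np.cos(yaw)])
f1=lambda x,y,z:atz(q,x/6+210-.4,y/6+130-.4,z)[:2]@ey*1000
f2=lambda x,y,z:atz(p,x/6+225-.4,y/6+100-.4,z)[:2]@ey*1000
g1=lambda x,y,z:atz(q,x/2.3+180-.3,y/2.3-.3,z)[:2]@ey*1000
r1=np.mean([g1(127,568,.006),g1(275,555,.006)]);r2=np.mean([f2(102,563,.006),f2(508,552,.006)])
k1=np.mean([f1(195,580,.04),f1(470,568,.04)]);k2=np.mean([f2(157,441,.04),f2(448,432,.04)])
print('screws',r1,r2,'knobs',k1,k2)
v1=[f1(190,415,.052),f1(300,468,.052),f1(328,463,.052),f1(432,392,.052)]
v2=[f2(180,282,.052),f2(290,336,.052),f2(325,337,.052),f2(433,265,.052)]
print(np.round(v1,1),np.round(v2,1),np.mean(v2)-np.mean(v1)-(r2-r1),np.mean(v2)-np.mean(v1)-(k2-k1))
E
```

```text
screws 201.89927151783075 201.36267433261298 knobs 158.45595040189875 164.12134532355287
[117.5 130.2 129.7 117.4] [130.7 141.4 141.8 129.2] 12.586809545899612 6.384817439027714
```

```bash
python3 o.py; python3 - <<'E'
from h import *
p=eyes.read_camera('wrist')
a=cv2.imread('pics/w1.png')[165:265,215:315];b=p['color'][105:205,225:325,::-1]
import json
np.save('pics/w14.npy',p['color']);json.dump({k:np.array(p[k]).tolist() for k in('R','t','fx','fy','cx','cy')},open('pics/w14.json','w'))
f=lambda x:cv2.convertScaleAbs(cv2.resize(x,(0,0),fx=6,fy=6,interpolation=cv2.INTER_CUBIC),alpha=1.8)
cv2.imwrite('pics/va.png',f(a));cv2.imwrite('pics/vb.png',f(b))
E
```

```text
t 23.68 pos [0.509  0.1963 0.2831] psi 184.14 tilt [0.0223 0.0152] F [-0.67  0.09 -0.17] T [-0.04  -0.017  0.021] w 0.0849 j6 -1.278 eff [-0.001 -0.032]
```

View pics/va.png

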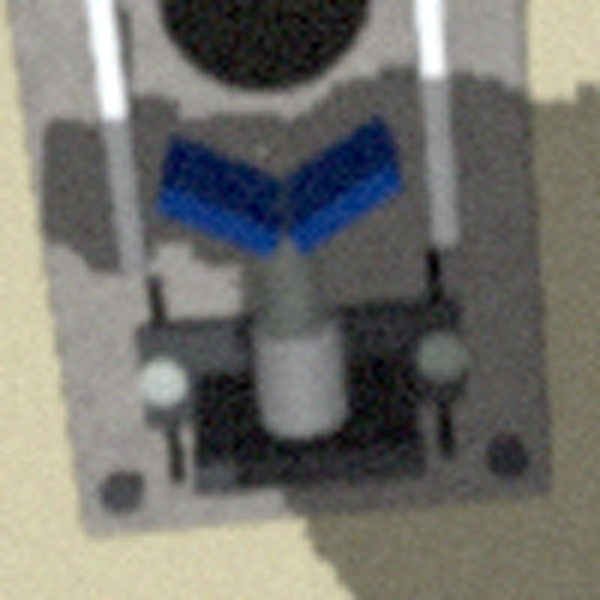

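View pics/vb.png

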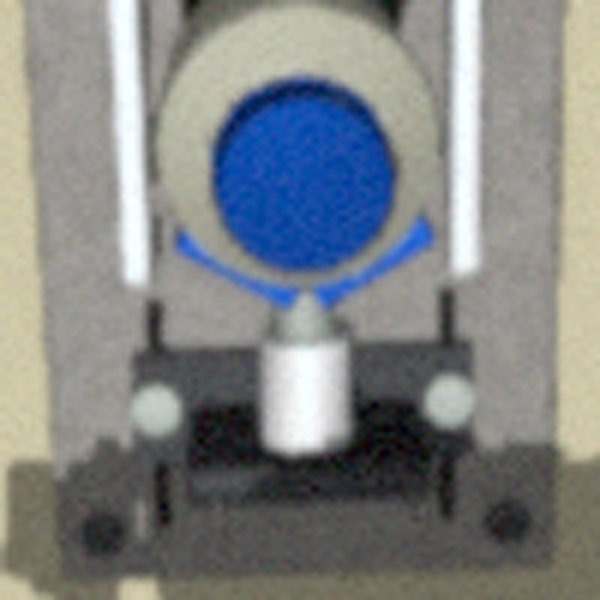

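```bash
python3 - <<'E'
from h import *
import json
s=status.get_obs();p=json.load(open('pics/w14.json'))
Rt=cv2.Rodrigues(np.array(s['tool_rot']))[0];M=np.array(p['R'])@Rt;ct=np.array(p['R'])@s['ee_pos']+np.array(p['t'])
R0=cv2.Rodrigues(np.array([-1.70813584e-02,3.13863253e+00,3.12905679e-03]))[0];e0=np.array([0.50130461,0.12752798,0.27848418])
R=M@R0.T;q=dict(p);q['R']=R;q['t']=ct-R@e0
yaw=np.radians(6.4);B=np.array([[np.cos(yaw),np.sin(yaw)],[-np.sin(yaw),np.cos(yaw)]])
def F(P,ox,oy):return lambda x,y,z:(B@atz(P,x/6+ox-.42,y/6+oy-.42,z)[:2])*1000
a=F(q,215,165);b=F(p,225,105)
A=dict(scr=[a(122,492,.006),a(508,456,.006)],rail=[a(132,270,.018),a(444,245,.018)],V=[a(162,213,.052),a(270,255,.052),a(303,253,.052),a(403,185,.052)])
C=dict(scr=[b(102,532,.006),b(508,522,.006)],rail=[b(135,287,.018),b(465,275,.018)],V=[b(180,252,.052),b(288,305,.052),b(325,305,.052),b(432,238,.052)])
for k in A:print(k,np.round(A[k],1).tolist(),np.round(C[k],1).tolist(),np.mean(C[k],0)-np.mean(A[k],0))
E
```

```text
scr [[554.4, 201.8], [468.1, 201.3]] [[554.8, 201.1], [468.3, 201.4]] [ 0.29631488 -0.29549473]
rail [[544.5, 143.9], [479.5, 144.7]] [[544.5, 145.0], [479.2, 144.7]] [-0.20988271  0.53741042]
V [[533.9, 119.1], [514.5, 129.6], [508.3, 129.8], [488.4, 118.0]] [[534.0, 130.7], [514.8, 141.2], [508.1, 141.4], [488.8, 129.7]] [ 0.14917335 11.61734152]
```

```bash
python3 - <<'E'
from h import *
p=eyes.read_camera('scene');save('fin',p['color'])
print(status.get_obs()['force'])
print(order.job_done())
E
```

```text
[-0.62984083  0.08240378 -0.10753279]
the job is handed in; nothing more can be done
None
```

View pics/fin.png

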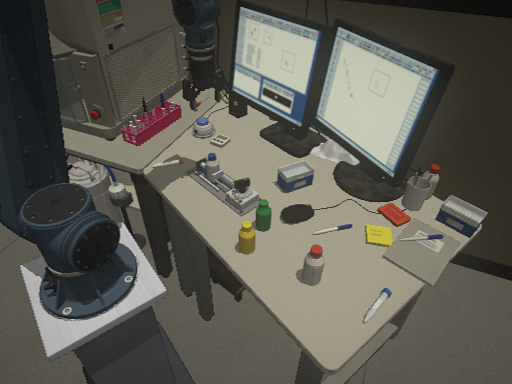

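I stood the blue-capped bottle on the mat and let go. I then wound the knob from its start at 22.5° (0.393 rad) to the click at 112.5° (1.965 rad), opened the gripper and drew the arm clear. The job was handed in at about 24 s.

**Last checks:** the bottle stands upright between the jaw and the blue stop. The bar stayed at 112.5° after release, so the pawl holds. In the last scene picture the red-capped bottle and the timer stand at their starting places, and nothing touches the robot.

**Click count:** this rests on where resistance began, and my estimates of that did not agree closely:

| Evidence | Resistance begins at |
|---|---|
| Wrist torque fit | about 71.5° (67.5–75°) |
| Stop displacement, wrist camera | about 71° (11.5 mm) |
| Stop movement, side camera | about 72.5° |
| Stop movement, scene camera | about 75° |
| Stop position before winding | 77–79° |

All of these fall between the clicks at 67.5° and 90°, which makes 112.5° the second click, with roughly 11–13 N on the bottle. An early coarse reading of the stop displacement gave about 67.4°. The low end of the torque range also reaches that 67.5° click, so the margin on that side is small.

**Setting down:** the force reading showed no clear contact while I lowered the bottle onto the mat. The pictures showed it seated.

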